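Box the hexagonal soap bars for curing

TASK

Open the wooden curing box: turn both turnbuttons clear of its slatted cover, then lift the cover. Pick every hexagonal soap bar out of the mixed tub and lay them all flat on the box's floor, none on another, leaving the square and round bars in the tub and the hand stamp where it stands. Then, with the buttons still clear, press the cover fully shut and turn both buttons square across its edge to secure it.

Things in the scene. Friction and masses are not known exactly. Their poses are not given: they have to be found in the camera images.
- box: Fixed wooden curing box, 322 (x) by 225 (y) by 58 mm high, yaw up to 0.15 rad. Origin: centre of its underside, on the table. Its -y wall (12 mm thick) carries the cover's hinge; end walls at both x ends 16 mm thick; along its +y side a flat rim 28 mm wide (y 84 to 113 mm in its frame, top 58 mm up) carries two turnbuttons. All walls reach 58 mm.
- cover (a joint): Slatted wooden cover of the box, frame 302 by 182 mm, 14 mm thick, hinged along the box's -y wall. rad: 0 = shut, as at the start, its top flush with the rim 58 mm above the table; 1.57 = upright, opening toward the box's -y; stop at 1.9. Its stiff hinge (0.5 N m) holds it at any angle: it needs about 5 N at its free edge, and to shut it must be swung over and then pressed down until home.
- cover_hinge (a point): Middle of the cover's hinge line, which runs along the box's x axis, 58 mm above the table and at y = -100.5 mm in the box's frame. The cover's top (outer) face passes through this line.
- cover_pull (a point): Centre of the wooden pull on the cover's top face, a block 50 mm along the hinge line, 14 mm thick and 30 mm tall, standing on the middle of the free rail 168 mm from the hinge line. The point is half-way up it, 15 mm off the face; z is the face's normal, y points from the hinge to the free edge.
- cover_edge (a point): Middle of the cover's free edge on its top (outer) face, 183 mm from the hinge line. The frame rail at this edge is solid, 30 mm wide; between the rails are open slats. Shut, it lies 58 mm above the table beside the rim; upright, it is 240 mm up and the outer face looks to the box's -y.
- button1 (a joint): Wooden turnbutton on the box's +y rim, at x = -90 mm in the box's frame (end nearer the robot). rad, anticlockwise from above: 0 = along the rim, clear of the cover; +1.57 or -1.57 = square across, its end over the shut cover's edge (so it starts, near +1.5). Turns either way to stops at +-1.7, stays where left (0.04 N m friction). Beyond 0.5 it bars the cover's way.
- button2 (a joint): The same kind of turnbutton, at the far end of the rim (x = +90 mm in the box's frame); starts near -1.5.
- button1_grip (a point): On the pivot of button1, half-way up it, 70 mm above the table. The button is an oblong wooden bar 70 long, 18 wide and 20 mm tall with round ends, pivoted at its middle, its underside 60 mm and its top 80 mm above the table. x runs along the bar.
- button2_grip (a point): The same point of button2.
- box_in (a point): Centre of the box's inner floor, 8 mm above the table (0, -8, 8 mm in the box's frame); axes as the box. Clear inside: 145 mm either way along x, 92 mm either way along y.
- crate: Fixed white open tub holding the mixed bars, outside 246 (x) by 346 (y) by 45 mm high, walls and floor 6 mm thick. Origin: centre of its underside on the table.
- hex1_c (a point): Hexagonal green soap bar: a flat slab 56 mm across flats (65 across corners), 32 mm thick, about 90 g. The point is its centre, 16 mm up; z is its flat face's normal, and two of its flats face along +-x (the others at 60 and 120 deg from it). Lies on the tub's floor among the others. May be absent.
- hex2_c (a point): Hexagonal green soap bar: a flat slab 56 mm across flats (65 across corners), 32 mm thick, about 90 g. The point is its centre, 16 mm up; z is its flat face's normal, and two of its flats face along +-x (the others at 60 and 120 deg from it). Lies on the tub's floor among the others. May be absent.
- hex3_c (a point): Hexagonal green soap bar: a flat slab 56 mm across flats (65 across corners), 32 mm thick, about 90 g. The point is its centre, 16 mm up; z is its flat face's normal, and two of its flats face along +-x (the others at 60 and 120 deg from it). Lies on the tub's floor among the others. May be absent.
- hex4_c (a point): Hexagonal green soap bar: a flat slab 56 mm across flats (65 across corners), 32 mm thick, about 90 g. The point is its centre, 16 mm up; z is its flat face's normal, and two of its flats face along +-x (the others at 60 and 120 deg from it). Lies on top of square1. May be absent.
- hex5_c (a point): Hexagonal green soap bar: a flat slab 56 mm across flats (65 across corners), 32 mm thick, about 90 g. The point is its centre, 16 mm up; z is its flat face's normal, and two of its flats face along +-x (the others at 60 and 120 deg from it). Lies on top of square2. May be absent.
- square1_c (a point): Square green soap bar, 56 by 56 mm, sides along its x and y, 32 mm thick, 90 g; same soap as the hexagonal ones. The point is its centre, 16 mm up. Lies on the tub's floor; stays in the tub.
- square2_c (a point): Square green soap bar, 56 by 56 mm, sides along its x and y, 32 mm thick, 90 g; same soap as the hexagonal ones. The point is its centre, 16 mm up. Lies on the tub's floor; stays in the tub.
- round1_c (a point): Round green soap bar, 58 mm across, 32 mm thick, 90 g; same soap as the hexagonal ones. The point is its centre, 16 mm up. Lies on the tub's floor; stays in the tub.
- round2_c (a point): Round green soap bar, 58 mm across, 32 mm thick, 90 g; same soap as the hexagonal ones. The point is its centre, 16 mm up. Lies on top of round1; stays in the tub.
- stamp: Aluminium hand stamp, 45 by 45 by 49 mm, standing on the table between the tub and the box; a bystander. Origin under its centre.
Not all that is in view belongs to the job. What is shaped like the part that bears hex3_c but black is not meant. What is shaped like the part that bears round1_c but yellow is not meant.

How it is judged (in metres and radians):
On the way, in this order (a step that is already met when the one before it is completed fails the run):
1. both turnbuttons are turned clear of the cover while it is still shut (value of joint cover below 0.1 rad and value of joint button1 between -0.55 and 0.55 rad and value of joint button2 between -0.55 and 0.55 rad), for 0.2 s.
2. all hexagonal bars lie flat on the floor of the curing box, let go (x of hex1_c in the frame of box between -0.125 and 0.125 m and y of hex1_c in the frame of box between -0.085 and 0.068 m and z of hex1_c in the frame of box between 0.015 and 0.031 m and x of hex2_c in the frame of box between -0.125 and 0.125 m and y of hex2_c in the frame of box between -0.085 and 0.068 m and z of hex2_c in the frame of box between 0.015 and 0.031 m and x of hex3_c in the frame of box between -0.125 and 0.125 m and y of hex3_c in the frame of box between -0.085 and 0.068 m and z of hex3_c in the frame of box between 0.015 and 0.031 m and x of hex4_c in the frame of box between -0.125 and 0.125 m and y of hex4_c in the frame of box between -0.085 and 0.068 m and z of hex4_c in the frame of box between 0.015 and 0.031 m and x of hex5_c in the frame of box between -0.125 and 0.125 m and y of hex5_c in the frame of box between -0.085 and 0.068 m and z of hex5_c in the frame of box between 0.015 and 0.031 m and contact force between each of hex1, hex2, hex3, hex4, hex5 and the fingers below 0.1 N), for 0.2 s.
3. the cover is fully shut (under 0.03 rad), both turnbuttons still clear of it (x of hex1_c in the frame of box between -0.125 and 0.125 m and y of hex1_c in the frame of box between -0.085 and 0.068 m and z of hex1_c in the frame of box between 0.015 and 0.031 m and x of hex2_c in the frame of box between -0.125 and 0.125 m and y of hex2_c in the frame of box between -0.085 and 0.068 m and z of hex2_c in the frame of box between 0.015 and 0.031 m and x of hex3_c in the frame of box between -0.125 and 0.125 m and y of hex3_c in the frame of box between -0.085 and 0.068 m and z of hex3_c in the frame of box between 0.015 and 0.031 m and x of hex4_c in the frame of box between -0.125 and 0.125 m and y of hex4_c in the frame of box between -0.085 and 0.068 m and z of hex4_c in the frame of box between 0.015 and 0.031 m and x of hex5_c in the frame of box between -0.125 and 0.125 m and y of hex5_c in the frame of box between -0.085 and 0.068 m and z of hex5_c in the frame of box between 0.015 and 0.031 m and value of joint cover below 0.03 rad and value of joint button1 between -0.55 and 0.55 rad and value of joint button2 between -0.55 and 0.55 rad), for 0.2 s.
4. both turnbuttons are turned square across the edge of the shut cover (value of joint cover below 0.03 rad and (value of joint button1 above 1.22 rad or value of joint button1 below -1.22 rad) and (value of joint button2 above 1.22 rad or value of joint button2 below -1.22 rad)), for 0.2 s.
At the end, for the whole second after the job is handed in: Every hexagonal bar present lies flat on the box's floor inside its walls (centre 15 to 31 mm above the box's underside), the square and round bars are in the tub, the cover is shut to within 0.03 rad, and both turnbuttons are within about 0.35 rad (20 deg) of square across (all of step 2 and all of step 4 and x of square1_c in the frame of crate between -0.118 and 0.118 m and y of square1_c in the frame of crate between -0.168 and 0.168 m and z of square1_c in the frame of crate between 0 and 0.09 m and x of square2_c in the frame of crate between -0.118 and 0.118 m and y of square2_c in the frame of crate between -0.168 and 0.168 m and z of square2_c in the frame of crate between 0 and 0.09 m and x of round1_c in the frame of crate between -0.118 and 0.118 m and y of round1_c in the frame of crate between -0.168 and 0.168 m and z of round1_c in the frame of crate between 0 and 0.09 m and x of round2_c in the frame of crate between -0.118 and 0.118 m and y of round2_c in the frame of crate between -0.168 and 0.168 m and z of round2_c in the frame of crate between 0 and 0.09 m); the robot touches nothing.
It fails at once if the stamp is shoved more than 50 mm (distance of stamp from where it was at the start of the episode above 0.05 m).
Of hex1, hex2, hex3, hex4, hex5 only 3 to 5 are there at a start; the rules pass over those that are not, and their reading is None.
At some moment in a run one of hex1, hex2, hex3 may be knocked a few centimetres aside while the robot is not near it.
Once in a run the grip may slacken for a moment while it holds something.
It also fails if it takes over 210 s, if anything falls off the work surface, if the arm or the gripper's body presses on something with over 40 N, if the wrist force passes 120 N, or if a joint passes its speed limit or range.

ROBOT

A 6-joint arm with a two-finger parallel gripper is mounted at the origin on the work surface. World frame = base frame: x ahead of the robot, y to its left, z up, the work surface at z = 0. Lengths are in m, angles in degrees, forces in N, time in s.
With the tool pointing down it reaches from about 0.3 to 0.75 m from the base axis. Payload 8.5 kg.
Tool frame: the origin (TCP) lies between the finger pads; the fingertips stand 17 mm ahead of it and the grasp point (between the pads) lies 2 mm behind it; z points along the fingers, y is the direction in which the jaws open and shut (so a half turn about z gives the same grasp; the last joint's range is limited). The gripper opens to 85 mm and grips with 20 to 120 N. Pads are 22 mm wide; open, the fingers measure 114 mm over their backs; the gripper's body (76 mm by 85 mm) begins 54 mm behind the grasp point. The pads swing forward as they close: fully open they stand 13 mm farther back than shut.
Start: joints at [-79.257, 21.807, 74.336, -0, 83.858, -12.336], TCP at [0.216, -0.506, 0.248] pointing down, gripper open.
Joint ranges: [-178.18, 178.18], [-50.72, 133.34], [12.68, 142.11], [-81.47, 261.47], [9.98, 163.14], [-165.26, 165.26]. Speed limits (degrees/s): [136.94, 136.94, 180, 180, 180, 180].

INTERFACE

Orientations are given as a 3x3 rotation matrix whose columns are the frame's x, y, z axes.
In Python, from rig import readout, eyes, env gives the robot as it stands.
- The arm moves only by the tool arm_command, never from a script. Its argument "rows" is text: rows parted by semicolons, each of 7 numbers parted by spaces: the closure, from 0 (fully open) to 1 (shut), then the shift along the tool's x, y, z in mm, then the turn, a rotation vector about the tool's x, y, z in degrees. In form: grip dx dy dz rx ry rz; .... A call has 1 to 5 rows; each row shifts and turns the commanded pose from where the row before left it, along the tool's axes as they then stand; what a row does not reach is not made up. A row lasts 1/12 s, in which the tool goes at most 41.7 mm and 7.16 degrees, less where a joint would pass 70% of its speed; a pose out of reach is approached as far as the arm can. A call with a gripper value outside its range is refused whole. The fingers move at their own pace and stop on an object; "squeeze" is the grip in N (left out, the last holds). Time passes only in rows, so rows that do not move let the fingers close. It gives the time, the measured TCP pose, the force and the opening at its end, in the units of the state.
- readout.observe(): the state, without advancing time (a new reading comes with each control period).
- eyes.get_image(name): name is "side" or "top"; returns the picture (480x640x3 uint8, red, green, blue); there is no depth.
- eyes.camera_model(name): a dict with "mtx" (3x3 intrinsics, pixels), "view" (4x4, takes a point from world to camera coordinates). Camera axes: x right, y up, looking along -z (the intrinsics and any distortion apply to the point x, -y, -z); pixel columns grow to the right and rows downward; lengths in m; the calibration is good to about 2 mm. A picture is of the moment at which its call begins. camera_model takes no time and is no camera call.
- env.close_job(): hands the job in, once; it reports no verdict.
The state is a dict: "time_s": time; "q": joint angles; "qvel": joint speeds; "joint_efforts": joint torques, N m; "position": TCP position; "tool_rot": TCP orientation; "ft_force": force on the tool from outside, world axes, zero at the start; "wrist_torque": the same for the moment, N m; "grip_width": finger opening in m.
Only numpy, scipy, OpenCV 4.12 (cv2) and the standard library are available. Lean on these libraries where they do the work, as an engineer would, in place of code of your own. Each camera call takes 0.05 s, during which the arm holds its last target. There are 200 camera calls.

## Working session

There is one attempt and no reset: what is moved stays moved. The work goes in short steps, Python scripts to look and compute and a tool call to move; the robot and the scene stay as the last step left them, time stands still between calls to the robot, and variables do not carry over. Pictures are saved under pics/ and viewed, about 12 in all and at most 16, crops included, and the job is handed in when it is done.

Besides the shell and the picture viewer there is one more tool, called after ">>>" by a JSON object that holds its "op" and its "data", one argument or row to a line. arm_command: Moves the arm, as the interface text tells. Its arguments: {"type":"object","properties":{"rows":{"type":"string"},"squeeze":{"type":"number"}},"required":["rows"]}

```bash
ls; mkdir -p pics; python3 - <<'E'
from rig import readout, eyes
import cv2,numpy as np
np.set_printoptions(precision=4,suppress=True)
print(readout.observe())
for n in ("top","side"):
    m=eyes.camera_model(n); print(n,m)
    cv2.imwrite(f"pics/{n}0.png",cv2.resize(eyes.get_image(n)[:,:,::-1],(800,600)) if 0 else eyes.get_image(n)[:,:,::-1])
E
```

```text
pics
{'time_s': 0.0, 'q': array([-79.2557,  21.8404,  74.3851,  -0.0001,  83.8583, -12.3345]), 'qvel': array([ 0.0122,  0.0479, -0.0454, -0.0139, -0.02  ,  0.0049]), 'joint_efforts': array([  0.0007, -44.846 , -23.1276,  -0.0001,   0.0049,  -0.    ]), 'position': array([ 0.2156, -0.5057,  0.2477]), 'tool_rot': array([[ 0.92  ,  0.392 , -0.0003],
       [ 0.392 , -0.92  ,  0.0014],
       [ 0.0003, -0.0014, -1.    ]]), 'ft_force': array([0.3868, 0.1103, 0.795 ]), 'wrist_torque': array([0.0067, 0.0308, 0.0543]), 'grip_width': 0.08545192035653686}
top {'mtx': array([[482.1209,   0.    , 326.0789],
       [  0.    , 482.1209, 235.4193],
       [  0.    ,   0.    ,   1.    ]]), 'view': array([[-0.0161, -0.9998,  0.0067,  0.0136],
       [ 0.9961, -0.0154,  0.0866, -0.5482],
       [-0.0865,  0.008 ,  0.9962, -0.9143],
       [ 0.    ,  0.    ,  0.    ,  1.    ]])}
side {'mtx': array([[480.5328,   0.    , 330.8156],
       [  0.    , 480.5328, 241.8973],
       [  0.    ,   0.    ,   1.    ]]), 'view': array([[-0.7212, -0.6927, -0.0027,  0.4024],
       [ 0.4763, -0.4988,  0.7241, -0.2971],
       [-0.5029,  0.5209,  0.6897, -0.6675],
       [ 0.    ,  0.    ,  0.    ,  1.    ]])}
```

View pics/top0.png

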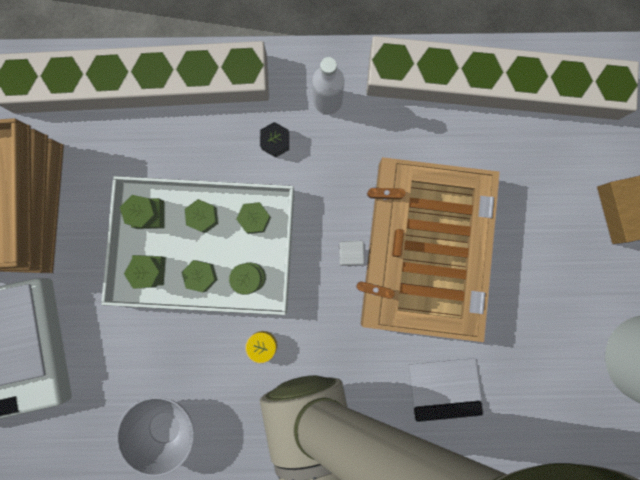

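View pics/side0.png

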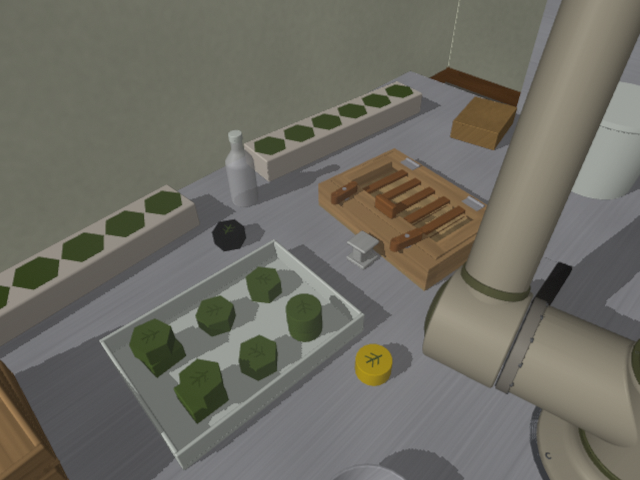

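The top view shows the tub at about (200,245), with hex tops near (139,211), (201,215), (254,217), (142,271) and (199,275), and a round stack near (247,278). The box is at about (432,250), with its button pivots near (387,193) and (376,290). The stamp is at (351,253). The side view agrees with this.

```bash
cat > h.py <<'E'
import numpy as np, cv2
from rig import readout, eyes
np.set_printoptions(precision=4,suppress=True)
def ray(n,u,v):
    m=eyes.camera_model(n); K=m["mtx"]; V=m["view"]
    d=np.array([(u-K[0,2])/K[0,0],-(v-K[1,2])/K[1,1],-1.]); R=V[:3,:3]
    return -R.T@V[:3,3], R.T@d
def onz(n,u,v,z):
    o,d=ray(n,u,v); return (o+d*(z-o[2])/d[2])
def proj(n,p):
    m=eyes.camera_model(n); c=m["view"][:3,:3]@p+m["view"][:3,3]
    q=m["mtx"]@np.array([c[0],-c[1],-c[2]]); return q[:2]/q[2]
def tri(a,b):
    (o1,d1),(o2,d2)=a,b
    s=np.linalg.lstsq(np.c_[d1,-d2],o2-o1,rcond=None)[0]
    p,q=o1+s[0]*d1,o2+s[1]*d2; return (p+q)/2,np.linalg.norm(p-q)
E
python3 - <<'E'
from h import *
im=cv2.imread("pics/top0.png")
a,b=onz("top",376,290,.08),onz("top",387,193,.08)
print("pivots",a,b,np.linalg.norm(a-b),"yaw",np.degrees(np.arctan2(*(b-a)[[1,0]])))
# tops: bright green
hsv=cv2.cvtColor(im,cv2.COLOR_BGR2HSV)
g=cv2.inRange(hsv,(30,70,30),(60,255,255)); g[:160]=0; g[320:]=0; g[:,:100]=0; g[:,300:]=0
n,l,s,c=cv2.connectedComponentsWithStats(g)
for i in range(1,n):
    if s[i,4]>100:
        print(s[i],c[i]); v=hsv[...,2][l==i]; print(np.percentile(v,[5,25,50,75,95]))
# silver pivots
for u,v in((376,290),(387,193)):
    p=hsv[v-10:v+10,u-12:u+12]; m=(p[...,1]<60)&(p[...,2]>100); y,x=np.nonzero(m); print(x.mean()+u-12 if len(x) else None,y.mean()+v-10 if len(x) else None,len(x))
cr=cv2.resize(im[165:325,95:300],None,fx=3.8,fy=3.7,interpolation=cv2.INTER_CUBIC); cv2.imwrite("pics/tub.png",cr)
cr=cv2.resize(im[150:350,350:510],None,fx=3,fy=3,interpolation=cv2.INTER_CUBIC); cv2.imwrite("pics/box.png",cr)
E
```

```text
pivots [ 0.4428 -0.0835  0.08  ] [ 0.6203 -0.1082  0.08  ] 0.17915517937790063 yaw -7.940552600019851
[ 120  195   43   33 1035] [141.0628 211.7391]
[ 59.  87. 105. 108. 111.]
[185 200  32  31 719] [200.096 215.363]
[ 92.9 108.  110.  112.  115. ]
[237 203  32  30 697] [252.8508 217.439 ]
[100.  109.  111.  113.  116.2]
[125 256  39  32 940] [143.3    270.9585]
[ 62. 103. 107. 109. 112.]
[183 261  32  31 739] [198.3586 275.797 ]
[ 87.9 107.5 111.  113.  115. ]
[230 263  35  31 825] [246.2655 277.8945]
[ 77. 108. 113. 115. 117.]
373.61538461538464 288.38461538461536 26
383.06060606060606 190.72727272727272 33
```

View pics/tub.png

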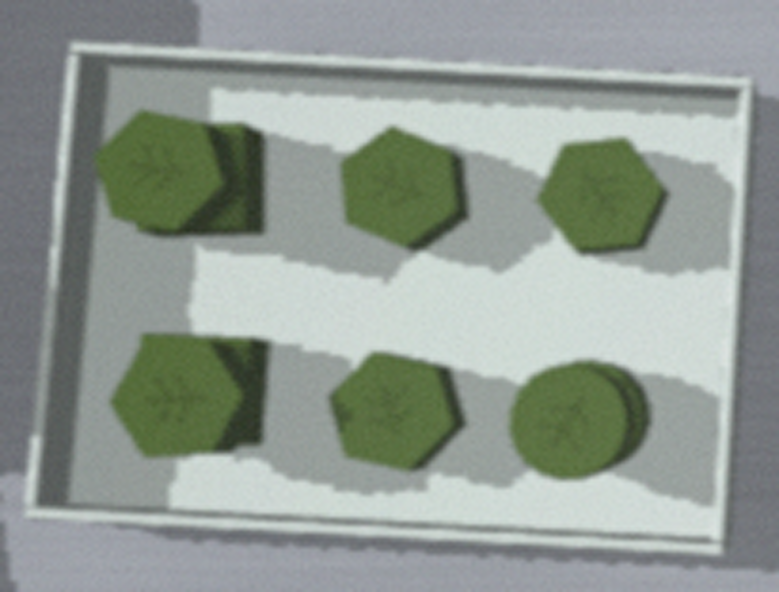

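View pics/box.png

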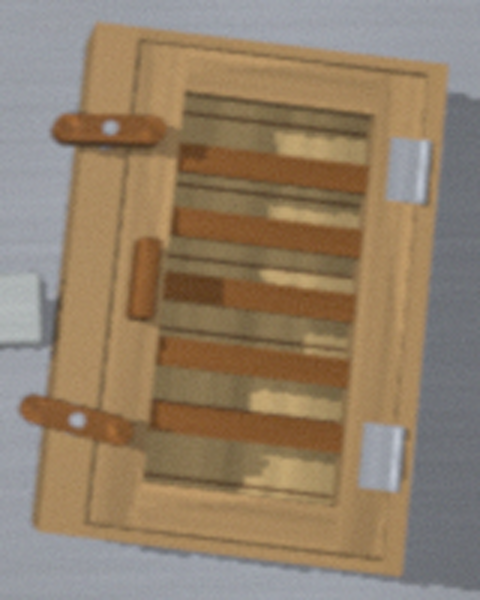

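The tub crop shows all five hexes, two of them on squares, plus the round stack. Hex tops in the crop are near (160,172), (402,188), (602,195), (178,395) and (397,410). The box crop shows pivots at (110,128) and (77,420), the pull at (145,278), and the box corners (97,22), (447,65), (403,575) and (35,527).

```bash
cat >> h.py <<'E'
def hexes(im,items):
    """items: (name,u,v,ztop). Returns world centre of top face, flat-normal angle mod 60 (deg) from 6-fold phase, size."""
    hsv=cv2.cvtColor(cv2.medianBlur(im,3),cv2.COLOR_BGR2HSV); out={}
    g=cv2.inRange(hsv,(30,70,97),(60,255,255))
    n,l,s,c=cv2.connectedComponentsWithStats(g)
    for nm,u,v,z in items:
        i=min([k for k in range(1,n) if s[k,4]>150],key=lambda k:np.hypot(*(c[k]-(u,v))))
        ct=max(cv2.findContours((l==i).astype(np.uint8),0,1)[0],key=cv2.contourArea)[:,0]
        P=np.array([onz("top",x,y,z)[:2] for x,y in ct]); 
        M=cv2.moments((P*1e5).astype(np.float32)); ctr=np.array([M["m10"],M["m01"]])/M["m00"]/1e5
        # resample evenly along the contour
        Q=np.vstack([P,P[:1]]); d=np.r_[0,np.cumsum(np.linalg.norm(np.diff(Q,axis=0),axis=1))]
        t=np.linspace(0,d[-1],720); w=np.interp(t,d,Q[:,0])-ctr[0]+1j*(np.interp(t,d,Q[:,1])-ctr[1])
        f=np.mean(w**6)/np.mean(np.abs(w)**6)
        corner=np.degrees(np.angle(f))/6
        out[nm]=(ctr,(corner+30)%60,abs(f),M["m00"]/1e4)
    return out
E
python3 - <<'E'
from h import *
im=cv2.imread("pics/top0.png")
H=hexes(im,[("A",139,211,.07),("B",142,271,.07),("C",201,215,.038),("D",254,217,.038),("E",199,275,.038),("R",247,278,.07)])
for k,v in H.items(): print(k,v[0],"normal ang %.1f fold %.2f area mm2 %.0f (2716)"%(v[1],v[2],v[3]/1e-0/100))
C=[onz("top",u,v,.058) for u,v in((382.3,157.3),(499,171.7),(484.3,341.7),(361.7,325.7))]
C=np.array(C); print(C, np.linalg.norm(np.roll(C,-1,0)-C,axis=1))
ang=[np.degrees(np.arctan2(*(C[a]-C[b])[[1,0]])) for a,b in((0,3),(1,2))]+[np.degrees(np.arctan2(*(C[a]-C[b])[[1,0]]))-90 for a,b in((0,1),(3,2))]
print(ang)
c=C.mean(0)[:2]; print("centre",c)
print("pull", onz("top",350+145/3,150+278/3,.088))
for z,u,v in((.045,75,47),(.045,748,82),(.045,720,548),(.045,28,514)): print("tub",onz("top",95+u/3.8,165+v/3.7,z))
E
```

```text
A [0.5961 0.3567] normal ang 47.3 fold 0.19 area mm2 24 (2716)
B [0.4831 0.3459] normal ang 1.2 fold 0.28 area mm2 25 (2716)
C [0.5902 0.2477] normal ang 36.1 fold 0.26 area mm2 23 (2716)
D [0.5843 0.1457] normal ang 5.7 fold 0.23 area mm2 24 (2716)
E [0.4742 0.2496] normal ang 44.5 fold 0.23 area mm2 23 (2716)
R [0.4679 0.1566] normal ang 52.2 fold 0.21 area mm2 22 (2716)
[[ 0.6929 -0.1042  0.058 ]
 [ 0.6619 -0.3254  0.058 ]
 [ 0.3443 -0.2832  0.058 ]
 [ 0.3772 -0.0578  0.058 ]] [0.2234 0.3204 0.2278 0.3191]
[np.float64(-8.34562366478965), np.float64(-7.564047410094389), np.float64(-7.988800981551634), np.float64(-8.304673321754692)]
centre [ 0.5191 -0.1927]
pull [ 0.5276 -0.1252  0.088 ]
tub [0.6638 0.4081 0.045 ]
tub [0.6404 0.0692 0.045 ]
tub [0.4016 0.0854 0.045 ]
tub [0.4243 0.426  0.045 ]
```

>>> {"op": "arm_command", "data": {
  "rows": "0.6 0 0 0 0 0 -6.4; 0.6 0 0 0 0 0 -6.4; 0.6 0 0 0 0 0 -6.4; 0.6 0 0 0 0 0 -6.4; 0.6 0 0 0 0 0 -6.4",
  "squeeze": 30
}}

```text
time_s: 0.52
position: [0.2155, -0.5058, 0.248]
tool_rot: [[0.568, 0.823, -0.0], [0.823, -0.568, 0.001], [0.001, -0.001, -1.0]]
ft_force: [0.7, 0.7, 0.4]
grip_width: 0.0341
```

>>> {"op": "arm_command", "data": {
  "rows": "0.6 0 0 0 0 0 -6.4; 0.6 0 0 0 0 0 -6.4; 0.6 0 0 0 0 0 -6.4; 0.6 28 6.6 0 0 0 0; 0.6 28 6.6 0 0 0 0"
}}

```text
time_s: 0.93
position: [0.2432, -0.4555, 0.2475]
tool_rot: [[0.272, 0.962, -0.0], [0.962, -0.272, 0.001], [0.001, -0.001, -1.0]]
ft_force: [2.5, -1.3, 1.0]
grip_width: 0.0341
```

>>> {"op": "arm_command", "data": {
  "rows": "0.6 28 6.6 0 0 0 0; 0.6 28 6.6 0 0 0 0; 0.6 28 6.6 0 0 0 0; 0.6 28 6.6 0 0 0 0; 0.6 28 6.6 0 0 0 0"
}}

```text
time_s: 1.35
position: [0.3135, -0.3284, 0.2481]
tool_rot: [[0.271, 0.963, -0.0], [0.963, -0.271, 0.001], [0.0, -0.0, -1.0]]
ft_force: [1.1, -0.4, 0.5]
grip_width: 0.0339
```

>>> {"op": "arm_command", "data": {
  "rows": "0.6 28 6.6 10 0 0 0; 0.6 28 6.6 20 0 0 0; 0.6 28 6.6 20 0 0 0; 0.6 28 6.6 20 0 0 0; 0.6 28 6.6 20 0 0 0"
}}

```text
time_s: 1.77
position: [0.3832, -0.2026, 0.1575]
tool_rot: [[0.271, 0.963, 0.0], [0.963, -0.271, -0.0], [-0.0, 0.0, -1.0]]
ft_force: [0.9, -0.4, -0.5]
grip_width: 0.0343
```

```bash
cat >> h.py <<'E'
C=np.array([.519,-.193]); ex=np.array([np.cos(np.radians(-8)),np.sin(np.radians(-8))]); ey=np.array([-ex[1],ex[0]])
def bx(x,y,z): return np.r_[C+x*ex+y*ey,z]
def to(p,head=None):
    s=readout.observe(); R=s["tool_rot"]; h=np.degrees(np.arctan2(R[1,0],R[0,0]))
    print("t %.2f pos %s head %.1f tilt %.1f grip %.4f F %s q6 %.0f"%(s["time_s"],s["position"],h,np.degrees(np.arccos(-R[2,2])),s["grip_width"],s["ft_force"],s["q"][5]))
    if p is not None:
        hh=np.radians(h if head is None else head); d=np.asarray(p)-s["position"]
        Rt=np.array([[np.cos(hh),np.sin(hh),0],[np.sin(hh),-np.cos(hh),0],[0,0,-1]]) if head is not None else R
        print("rz first %.1f, then tool shift mm %s"%(0 if head is None else (h-head+180)%360-180,Rt.T@d*1000))
E
python3 -c "
from h import *
to(bx(-.09,.0985,.082),74.5)"
```

```text
t 1.77 pos [ 0.3832 -0.2026  0.1575] head 74.3 tilt 0.0 grip 0.0343 F [ 0.9271 -0.3726 -0.5377] q6 -28
rz first -0.2, then tool shift mm [131.4182  26.252   75.4704]
```

>>> {"op": "arm_command", "data": {
  "rows": "0.6 26 5.2 0 0 0 0; 0.6 26 5.2 0 0 0 0; 0.6 26 5.2 0 0 0 0; 0.6 26 5.2 0 0 0 0; 0.6 27 5.4 0 0 0 0"
}}

```text
time_s: 2.18
position: [0.4439, -0.0837, 0.1581]
tool_rot: [[0.271, 0.963, -0.001], [0.963, -0.271, 0.0], [0.0, -0.001, -1.0]]
ft_force: [0.4, -0.7, 0.1]
grip_width: 0.0341
```

>>> {"op": "arm_command", "data": {
  "rows": "0.6 0 0 25 0 0 0; 0.6 0 0 25 0 0 0; 0.6 0 0 20 0 0 0; 0.6 0 0 6 0 0 0; 0.74 0 0 0 0 0 0"
}}

```text
time_s: 2.6
position: [0.443, -0.0847, 0.0812]
tool_rot: [[0.271, 0.963, -0.003], [0.963, -0.271, 0.001], [0.001, -0.003, -1.0]]
ft_force: [-0.6, 0.1, -0.2]
grip_width: 0.0235
```

>>> {"op": "arm_command", "data": {
  "rows": "0.74 0 0 0 0 0 0; 0.74 0 0 0 0 0 0; 0.74 0 0 0 0 0 4; 0.74 0 0 0 0 0 6; 0.74 0 0 0 0 0 6"
}}

```text
time_s: 3.02
position: [0.4433, -0.0852, 0.0833]
tool_rot: [[0.53, 0.848, 0.0], [0.848, -0.53, -0.001], [-0.001, 0.0, -1.0]]
ft_force: [-4.1, -1.7, 2.3]
grip_width: 0.0224
```

>>> {"op": "arm_command", "data": {
  "rows": "0.74 0 0 0 0 0 6; 0.74 0 0 0 0 0 6; 0.74 0 0 0 0 0 6; 0.74 0 0 0 0 0 6; 0.74 0 0 0 0 0 6"
}}

```text
time_s: 3.43
position: [0.4429, -0.0844, 0.0833]
tool_rot: [[0.883, 0.469, -0.001], [0.469, -0.883, 0.001], [-0.0, -0.001, -1.0]]
ft_force: [-3.0, 4.3, 2.8]
grip_width: 0.0223
```

>>> {"op": "arm_command", "data": {
  "rows": "0.74 0 0 0 0 0 6; 0.74 0 0 0 0 0 6; 0.74 0 0 0 0 0 6; 0.74 0 0 0 0 0 6; 0.74 0 0 0 0 0 6"
}}

```text
time_s: 3.85
position: [0.4421, -0.0835, 0.0831]
tool_rot: [[0.999, -0.035, -0.003], [-0.035, -0.999, 0.003], [-0.003, -0.003, -1.0]]
ft_force: [-5.2, 9.7, 4.6]
grip_width: 0.0222
```

>>> {"op": "arm_command", "data": {
  "rows": "0.74 0 0 0 0 0 6; 0.74 0 0 0 0 0 6; 0.74 0 0 0 0 0 0; 0.6 0 0 0 0 0 0; 0.6 0 0 0 0 0 0"
}}

```text
time_s: 4.27
position: [0.444, -0.0852, 0.0833]
tool_rot: [[0.972, -0.237, 0.002], [-0.237, -0.972, -0.001], [0.002, 0.001, -1.0]]
ft_force: [-0.1, -0.1, -0.9]
grip_width: 0.0341
```

>>> {"op": "arm_command", "data": {
  "rows": "0.6 0 0 0 0 0 0; 0.6 0 0 -20 0 0 0; 0.6 0 0 -25 0 0 0; 0.6 0 0 -25 0 0 0; 0.6 0 0 0 0 0 0"
}}

```text
time_s: 4.68
position: [0.4454, -0.086, 0.1566]
tool_rot: [[0.971, -0.237, 0.008], [-0.237, -0.971, -0.004], [0.008, 0.002, -1.0]]
ft_force: [-0.0, -0.1, 0.4]
grip_width: 0.0343
```

```bash
python3 -c "
from h import *
to(bx(.09,.0985,.15),89)
cv2.imwrite('pics/b1.png',cv2.resize(eyes.get_image('side')[130:310,300:520,::-1],None,fx=3,fy=3,interpolation=2))"
```

```text
t 4.68 pos [ 0.4454 -0.086   0.1566] head -13.7 tilt 0.5 grip 0.0343 F [-0.0254 -0.1021  0.3981] q6 78
rz first -102.7, then tool shift mm [-18.8955 176.7538   6.5698]
```

View pics/b1.png

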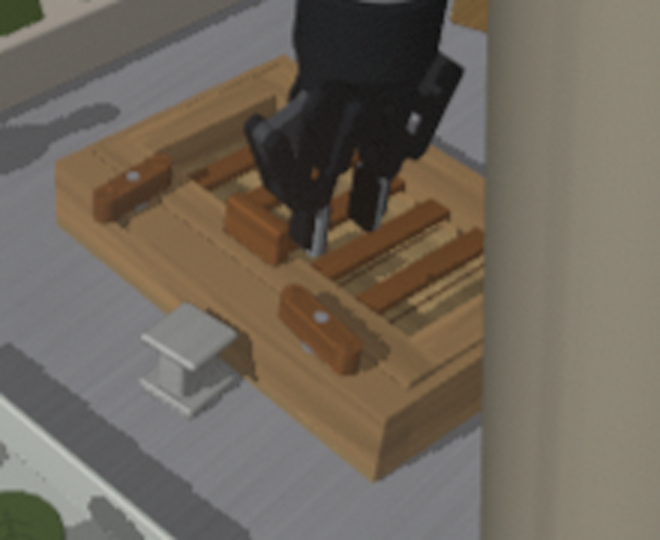

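Button1 now lies close to along the rim (crop (285,295)–(355,370)), and the stamp is undisturbed. Next is button2.

>>> {"op": "arm_command", "data": {
  "rows": "0.6 0 0 0 0 0 -6.8; 0.6 0 0 0 0 0 -6.8; 0.6 0 0 0 0 0 -6.8; 0.6 0 0 0 0 0 -6.8; 0.6 0 0 0 0 0 -6.8"
}}

```text
time_s: 5.15
position: [0.4434, -0.0851, 0.1516]
tool_rot: [[0.936, 0.352, -0.001], [0.352, -0.936, 0.0], [-0.001, -0.001, -1.0]]
ft_force: [-0.2, -0.3, 0.4]
grip_width: 0.0343
```

>>> {"op": "arm_command", "data": {
  "rows": "0.6 0 0 0 0 0 -6.8; 0.6 0 0 0 0 0 -6.8; 0.6 0 0 0 0 0 -6.8; 0.6 0 0 0 0 0 -6.8; 0.6 0 0 0 0 0 -6.8"
}}

```text
time_s: 5.57
position: [0.4434, -0.085, 0.1516]
tool_rot: [[0.579, 0.815, -0.001], [0.815, -0.579, 0.0], [-0.0, -0.001, -1.0]]
ft_force: [0.2, -0.1, -0.2]
grip_width: 0.0339
```

>>> {"op": "arm_command", "data": {
  "rows": "0.6 0 0 0 0 0 -6.8; 0.6 0 0 0 0 0 -6.8; 0.6 0 0 0 0 0 -6.8; 0.6 0 0 0 0 0 -6.8; 0.6 0 0 0 0 0 -6.8"
}}

```text
time_s: 5.98
position: [0.4434, -0.0851, 0.1516]
tool_rot: [[0.024, 1.0, -0.001], [1.0, -0.024, 0.0], [0.0, -0.001, -1.0]]
ft_force: [-0.1, -0.1, 0.7]
grip_width: 0.0344
```

>>> {"op": "arm_command", "data": {
  "rows": "0.6 -4 36 0 0 0 0; 0.6 -4 36 0 0 0 0; 0.6 -4 36 0 0 0 0; 0.6 -4 36 0 0 0 0; 0.6 -3 33 0 0 0 0"
}}

```text
time_s: 6.4
position: [0.6215, -0.1097, 0.1512]
tool_rot: [[0.03, 1.0, -0.001], [1.0, -0.03, 0.0], [0.0, -0.001, -1.0]]
ft_force: [0.5, -0.6, 0.3]
grip_width: 0.0345
```

>>> {"op": "arm_command", "data": {
  "rows": "0.6 0 0 0 0 0 0"
}}

```text
time_s: 6.48
position: [0.624, -0.1102, 0.1503]
tool_rot: [[0.03, 1.0, 0.001], [1.0, -0.03, -0.0], [-0.0, 0.001, -1.0]]
ft_force: [-0.0, 0.2, -0.3]
grip_width: 0.0342
```

```bash
python3 -c "
from h import *
to(bx(.09,.0985,.081),89)"
```

```text
t 6.48 pos [ 0.624  -0.1102  0.1503] head 88.3 tilt 0.1 grip 0.0342 F [-0.0032  0.1731 -0.3181] q6 -19
rz first -0.7, then tool shift mm [ 2.2192 -2.1874 69.3246]
```

>>> {"op": "arm_command", "data": {
  "rows": "0.6 2 -2.5 25 0 0 0; 0.6 0 0 25 0 0 0; 0.6 0 0 18 0 0 0; 0.74 0 0 0 0 0 0; 0.74 0 0 0 0 0 0"
}}

```text
time_s: 6.9
position: [0.62, -0.1073, 0.0825]
tool_rot: [[0.031, 1.0, 0.006], [1.0, -0.031, 0.0], [0.0, 0.006, -1.0]]
ft_force: [16.4, 0.0, -12.5]
grip_width: 0.0224
```

>>> {"op": "arm_command", "data": {
  "rows": "0.74 0 0 0 0 0 -6; 0.74 0 0 0 0 0 -6; 0.74 0 0 0 0 0 -6; 0.74 0 0 0 0 0 -6; 0.74 0 0 0 0 0 -6"
}}

```text
time_s: 7.32
position: [0.6207, -0.1078, 0.084]
tool_rot: [[-0.478, 0.878, 0.008], [0.878, 0.478, -0.001], [-0.005, 0.007, -1.0]]
ft_force: [17.6, 0.1, -8.2]
grip_width: 0.0224
```

>>> {"op": "arm_command", "data": {
  "rows": "0.74 0 0 0 0 0 -6; 0.74 0 0 0 0 0 -6; 0.74 0 0 0 0 0 -6; 0.74 0 0 0 0 0 -6; 0.74 0 0 0 0 0 -6"
}}

```text
time_s: 7.73
position: [0.6199, -0.107, 0.0847]
tool_rot: [[-0.853, 0.522, 0.007], [0.522, 0.853, 0.0], [-0.006, 0.004, -1.0]]
ft_force: [9.6, 4.2, -1.3]
grip_width: 0.0223
```

>>> {"op": "arm_command", "data": {
  "rows": "0.74 0 0 0 0 0 -6; 0.74 0 0 0 0 0 -6; 0.74 0 0 0 0 0 -6; 0.74 0 0 0 0 0 -6; 0.74 0 0 0 0 0 -6"
}}

```text
time_s: 8.15
position: [0.6176, -0.107, 0.0842]
tool_rot: [[-1.0, 0.025, 0.001], [0.025, 1.0, 0.001], [-0.001, 0.001, -1.0]]
ft_force: [0.5, 2.0, -0.5]
grip_width: 0.0224
```

>>> {"op": "arm_command", "data": {
  "rows": "0.74 0 0 0 0 0 0; 0.6 0 0 0 0 0 0; 0.6 0 0 0 0 0 0; 0.6 0 0 0 0 0 0; 0.6 0 0 -20 0 0 0"
}}

```text
time_s: 8.57
position: [0.6158, -0.1068, 0.101]
tool_rot: [[-0.999, 0.032, -0.007], [0.032, 0.999, 0.002], [0.007, 0.002, -1.0]]
ft_force: [-0.6, 0.2, 0.6]
grip_width: 0.0343
```

>>> {"op": "arm_command", "data": {
  "rows": "0.6 0 0 -25 0 0 0; 0.6 0 0 -25 0 0 0; 0.6 0 0 0 0 0 0; 0.6 0 0 0 0 0 0"
}}

```text
time_s: 8.9
position: [0.6178, -0.1074, 0.1554]
tool_rot: [[-1.0, 0.031, 0.002], [0.031, 1.0, -0.001], [-0.002, -0.001, -1.0]]
ft_force: [-0.4, -0.2, -0.9]
grip_width: 0.0343
```

```bash
python3 -c "
from h import *
to(bx(0,.0675,.075),172)
for n in ('top','side'):
  im=eyes.get_image(n)[...,::-1]; cv2.imwrite('pics/b2%s.png'%n,im)
a=cv2.imread('pics/b2top.png')[150:350,340:510];b=cv2.imread('pics/b2side.png')[130:310,310:500]
a=cv2.resize(a,(400,470),interpolation=2);b=cv2.resize(b,(400,470),interpolation=2)
cv2.imwrite('pics/b2.png',np.hstack([a,b]))"
```

```text
t 8.90 pos [ 0.6178 -0.1074  0.1554] head 178.2 tilt 0.1 grip 0.0343 F [-0.4137 -0.2384 -0.9362] q6 -109
rz first 6.2, then tool shift mm [ 85.9112 -30.9918  80.4466]
```

View pics/b2.png

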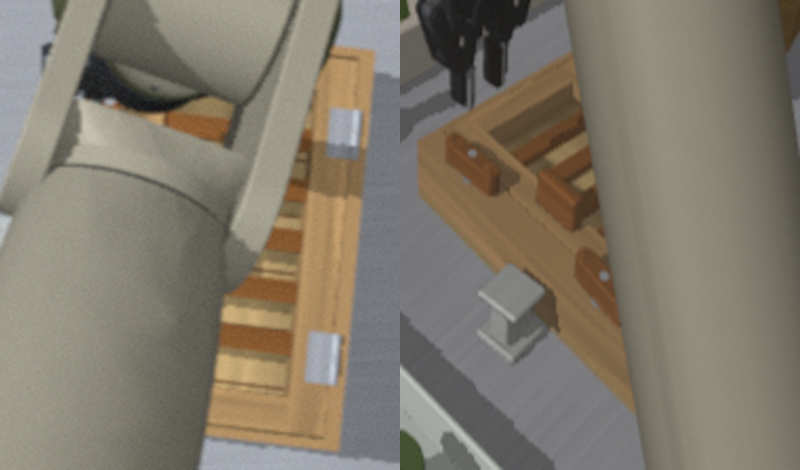

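Both buttons now lie along the rim, and the stamp is still in place at (510,300) in the crop. Next I grip the pull by its ends, with the jaws along box x so it can pivot between the pads.

>>> {"op": "arm_command", "data": {
  "rows": "0.18 0 0 0 0 0 6.9; 0.18 0 0 0 0 0 6.9; 0.18 0 0 0 0 0 6.9; 0.18 0 0 0 0 0 6.9; 0.18 0 0 0 0 0 6.9"
}}

```text
time_s: 9.42
position: [0.6169, -0.1071, 0.1527]
tool_rot: [[-0.803, 0.596, -0.003], [0.596, 0.803, 0.001], [0.003, -0.001, -1.0]]
ft_force: [-0.7, -0.3, 0.1]
grip_width: 0.07
```

>>> {"op": "arm_command", "data": {
  "rows": "0.18 0 0 0 0 0 6.9; 0.18 0 0 0 0 0 6.9; 0.18 0 0 0 0 0 6.9; 0.18 0 0 0 0 0 6.9; 0.18 0 0 0 0 0 6.9"
}}

```text
time_s: 9.83
position: [0.617, -0.1071, 0.1527]
tool_rot: [[-0.324, 0.946, -0.003], [0.946, 0.324, 0.001], [0.002, -0.002, -1.0]]
ft_force: [0.7, -1.2, 0.4]
grip_width: 0.07
```

>>> {"op": "arm_command", "data": {
  "rows": "0.18 0 0 0 0 0 6.9; 0.18 0 0 0 0 0 6.9; 0.18 0 0 0 0 0 6.9; 0.18 0 0 0 0 0 6.5; 0.18 0 0 0 0 0 0"
}}

```text
time_s: 10.25
position: [0.617, -0.1071, 0.1528]
tool_rot: [[0.142, 0.99, -0.003], [0.99, -0.142, 0.001], [0.001, -0.003, -1.0]]
ft_force: [0.2, 1.6, -0.2]
grip_width: 0.0699
```

```bash
python3 -c "
from h import *
to(bx(0,.0675,.080),82)
t=np.radians(np.arange(0,106,7)); P=np.c_[.168*np.cos(t)-.022*np.sin(t),-(.168*np.sin(t)+.022*np.cos(t))]*1000
print(np.diff(P,axis=0).round(1).tolist())"
```

```text
t 10.25 pos [ 0.617  -0.1071  0.1528] head 81.8 tilt 0.2 grip 0.0699 F [ 0.2343  1.6217 -0.2232] q6 -12
rz first -0.2, then tool shift mm [-31.1957 -85.0764  72.8408]
[[-3.9, -20.3], [-6.4, -19.7], [-8.7, -18.8], [-11.0, -17.6], [-13.0, -16.1], [-14.9, -14.4], [-16.5, -12.5], [-17.9, -10.4], [-19.0, -8.1], [-19.9, -5.7], [-20.4, -3.3], [-20.7, -0.7], [-20.6, 1.8], [-20.2, 4.3], [-19.6, 6.7]]
```

>>> {"op": "arm_command", "data": {
  "rows": "0.18 -10 -28.5 0 0 0 0; 0.18 -10 -28.5 0 0 0 0; 0.18 -11 -28 0 0 0 0; 0.18 0 0 30 0 0 0; 0.18 0 0 30 0 0 0"
}}

```text
time_s: 10.67
position: [0.5283, -0.1267, 0.0946]
tool_rot: [[0.135, 0.991, 0.002], [0.991, -0.135, -0.001], [-0.001, 0.003, -1.0]]
ft_force: [1.1, -0.7, -0.8]
grip_width: 0.07
```

>>> {"op": "arm_command", "data": {
  "rows": "0.18 0 0 12 0 0 0; 0.6 0 0 0 0 0 0; 0.6 0 0 0 0 0 0; 0.6 0 0 0 0 0 0; 0.6 0 0 0 0 0 0",
  "squeeze": 30
}}

```text
time_s: 11.08
position: [0.529, -0.1262, 0.0826]
tool_rot: [[0.136, 0.991, -0.0], [0.991, -0.136, -0.0], [-0.0, -0.0, -1.0]]
ft_force: [1.6, -0.7, -5.6]
grip_width: 0.049
```

```bash
python3 -c "
from h import *
to(bx(0,.0675,.080),82)"
```

```text
t 11.08 pos [ 0.529  -0.1262  0.0826] head 82.2 tilt 0.0 grip 0.0490 F [ 1.6074 -0.6606 -5.6187] q6 -18
rz first 0.2, then tool shift mm [-0.0377 -0.624   2.5977]
```

>>> {"op": "arm_command", "data": {
  "rows": "0.6 -2 0 -10 0 0 0; 0.6 -2 0 -10 0 0 0; 0.6 -6.4 0 -19.7 0 0 0; 0.6 -8.7 0 -18.8 0 0 0; 0.6 -11 0 -17.6 0 0 0"
}}

```text
time_s: 11.5
position: [0.5248, -0.1567, 0.16]
tool_rot: [[0.137, 0.991, 0.001], [0.991, -0.137, -0.001], [-0.001, 0.001, -1.0]]
ft_force: [3.6, -7.6, -14.1]
grip_width: 0.0493
```

>>> {"op": "arm_command", "data": {
  "rows": "0.6 -13 0 -16.1 0 0 0; 0.6 -14.9 0 -14.4 0 0 0; 0.6 -16.5 0 -12.5 0 0 0; 0.6 -17.9 0 -10.4 0 0 0; 0.6 -19 0 -8.1 0 0 0"
}}

```text
time_s: 11.92
position: [0.5137, -0.2365, 0.2214]
tool_rot: [[0.137, 0.991, 0.002], [0.991, -0.137, 0.001], [0.001, 0.002, -1.0]]
ft_force: [7.2, -0.1, -13.1]
grip_width: 0.0491
```

```bash
python3 -c "
from h import *
to(None)
cv2.imwrite('pics/l1.png',eyes.get_image('side')[60:330,250:,::-1])"
```

```text
t 11.92 pos [ 0.5137 -0.2365  0.2214] head 82.1 tilt 0.1 grip 0.0491 F [  7.1577  -0.09   -13.1072] q6 -29
```

View pics/l1.png

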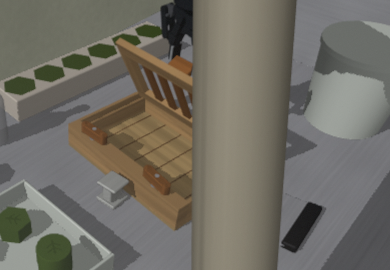

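The cover is up at about 60°, with its edge near (120,40) in the crop and the pull still held. I'll carry on to about 105°.

>>> {"op": "arm_command", "data": {
  "rows": "0.6 -19.9 0 -5.7 0 0 0; 0.6 -20.4 0 -3.3 0 0 0; 0.6 -20.7 0 -0.7 0 0 0; 0.6 -20.6 0 1.8 0 0 0; 0.6 -20.2 0 4.3 0 0 0"
}}

```text
time_s: 12.38
position: [0.4999, -0.3372, 0.2258]
tool_rot: [[0.137, 0.991, 0.003], [0.991, -0.137, -0.0], [0.0, 0.003, -1.0]]
ft_force: [2.4, 3.5, -0.2]
grip_width: 0.0493
```

>>> {"op": "arm_command", "data": {
  "rows": "0.6 -19.6 0 6.7 0 0 0; 0.6 0 0 0 0 0 0; 0.2 0 0 0 0 0 0; 0.2 0 0 0 0 0 0; 0.2 0 0 0 0 0 0"
}}

```text
time_s: 12.8
position: [0.497, -0.3559, 0.2176]
tool_rot: [[0.137, 0.991, 0.0], [0.991, -0.137, -0.0], [-0.0, 0.0, -1.0]]
ft_force: [0.7, 1.2, -0.6]
grip_width: 0.0682
```

>>> {"op": "arm_command", "data": {
  "rows": "0.2 -2 0 -20 0 0 0; 0.2 -5 0 -30 0 0 0; 0.2 0 0 -30 0 0 0; 0.2 0 0 -30 0 0 0; 0.2 0 0 0 0 0 0"
}}

```text
time_s: 13.22
position: [0.4968, -0.3636, 0.3337]
tool_rot: [[0.137, 0.991, 0.007], [0.991, -0.137, -0.008], [-0.007, 0.008, -1.0]]
ft_force: [-0.5, -0.8, 1.3]
grip_width: 0.0682
```

```bash
python3 -c "
from h import *
to([.5961,.3567,.25])"
```

```text
t 13.22 pos [ 0.4968 -0.3636  0.3337] head 82.1 tilt 0.6 grip 0.0682 F [-0.5396 -0.8401  1.27  ] q6 -39
rz first 0.0, then tool shift mm [727.6728  -0.9297  78.61  ]
```

```bash
cat >> h.py <<'E'
IT=[("A",139,211,.07),("B",142,271,.07),("C",201,215,.038),("D",254,217,.038),("E",199,275,.038)]
def tub(fn,which="ABCDE"):
    im=np.ascontiguousarray(eyes.get_image("top")[...,::-1]); cv2.imwrite(fn,im)
    H=hexes(im,[i for i in IT if i[0] in which])
    for k,v in H.items(): print(k,v[0],"heading %.1f fold %.2f area %.0f"%((v[1]+30-82+30)%60+82-30,v[2],v[3]))
    return H
E
python3 -c "
from h import *
H=tub('pics/t1.png')
to(list(H['A'][0])+[.2],77)"
```

```text
A [0.5961 0.3567] heading 76.0 fold 0.23 area 2394
B [0.4829 0.3457] heading 92.2 fold 0.24 area 2494
C [0.5902 0.2476] heading 65.0 fold 0.26 area 2353
D [0.5844 0.1458] heading 95.9 fold 0.22 area 2369
E [0.4743 0.2495] heading 73.6 fold 0.23 area 2288
t 13.27 pos [ 0.4965 -0.3633  0.3305] head 82.1 tilt 0.4 grip 0.0681 F [-0.2302  0.3516 -0.3486] q6 -39
rz first 5.1, then tool shift mm [723.9099 -64.9317 130.4586]
```

>>> {"op": "arm_command", "data": {
  "rows": "0.1 0 0 0 0 0 5.5; 0.1 38 -3.4 0 0 0 0; 0.1 38 -3.4 0 0 0 0; 0.1 38 -3.4 0 0 0 0; 0.1 38 -3.4 0 0 0 0"
}}

```text
time_s: 13.68
position: [0.5176, -0.2104, 0.3257]
tool_rot: [[0.232, 0.973, -0.002], [0.973, -0.232, 0.001], [0.001, -0.002, -1.0]]
ft_force: [-0.2, 0.4, 1.5]
grip_width: 0.0772
```

>>> {"op": "arm_command", "data": {
  "rows": "0.1 38 -3.4 0 0 0 0; 0.1 38 -3.4 0 0 0 0; 0.1 38 -3.4 0 0 0 0; 0.1 38 -3.4 0 0 0 0; 0.1 38 -3.4 0 0 0 0"
}}

```text
time_s: 14.1
position: [0.5449, -0.0214, 0.326]
tool_rot: [[0.231, 0.973, -0.002], [0.973, -0.231, 0.0], [0.0, -0.002, -1.0]]
ft_force: [-0.1, -0.6, -0.1]
grip_width: 0.0772
```

>>> {"op": "arm_command", "data": {
  "rows": "0.1 36 -3.4 15 0 0 0; 0.1 36 -3.4 15 0 0 0; 0.1 36 -3.4 15 0 0 0; 0.1 36 -3.4 15 0 0 0; 0.1 36 -3.4 15 0 0 0"
}}

```text
time_s: 14.52
position: [0.5698, 0.1574, 0.2502]
tool_rot: [[0.231, 0.973, -0.002], [0.973, -0.231, -0.0], [-0.001, -0.002, -1.0]]
ft_force: [-0.1, -0.5, -0.2]
grip_width: 0.0771
```

>>> {"op": "arm_command", "data": {
  "rows": "0.1 36 -3.4 15 0 0 0; 0.1 36 -3.4 15 0 0 0; 0.1 36 -3.4 15 0 0 0; 0.1 36 -3.4 15 0 0 0; 0.1 30 0 0 0 0 0"
}}

```text
time_s: 14.93
position: [0.5956, 0.33, 0.1873]
tool_rot: [[0.23, 0.973, -0.007], [0.973, -0.23, -0.002], [-0.004, -0.007, -1.0]]
ft_force: [-0.1, 0.1, 0.3]
grip_width: 0.0766
```

>>> {"op": "arm_command", "data": {
  "rows": "0.1 0 0 0 0 0 0"
}}

```text
time_s: 15.02
position: [0.5964, 0.3326, 0.1888]
tool_rot: [[0.227, 0.974, -0.004], [0.974, -0.227, -0.0], [-0.001, -0.004, -1.0]]
ft_force: [0.3, 0.6, 0.2]
grip_width: 0.0766
```

```bash
python3 -c "
from h import *
to([.5961,.3567,.06],76.5)"
```

```text
t 15.02 pos [0.5964 0.3326 0.1888] head 76.9 tilt 0.2 grip 0.0766 F [0.2669 0.5643 0.1861] q6 32
rz first 0.4, then tool shift mm [ 23.3589  -5.8901 128.8094]
```

>>> {"op": "arm_command", "data": {
  "rows": "0.1 23 -6 30 0 0 0; 0.1 0 0 35 0 0 0; 0.1 0 0 35 0 0 0; 0.1 0 0 20 0 0 0; 0.1 0 0 9 0 0 0"
}}

```text
time_s: 15.43
position: [0.5951, 0.3506, 0.0584]
tool_rot: [[0.232, 0.973, -0.007], [0.973, -0.232, -0.003], [-0.004, -0.006, -1.0]]
ft_force: [-0.2, 0.7, -0.3]
grip_width: 0.0771
```

>>> {"op": "arm_command", "data": {
  "rows": "0.1 0 0 0 0 0 0; 0.5 0 0 0 0 0 0; 0.5 0 0 0 0 0 0; 0.5 0 0 0 0 0 0; 0.5 0 0 0 0 0 0",
  "squeeze": 50
}}

```text
time_s: 15.85
position: [0.5984, 0.3515, 0.0652]
tool_rot: [[0.232, 0.973, 0.004], [0.973, -0.232, 0.001], [0.002, 0.003, -1.0]]
ft_force: [-1.4, 0.7, 6.7]
grip_width: 0.0549
```

>>> {"op": "arm_command", "data": {
  "rows": "0.5 0 0 -15 0 0 0; 0.5 0 0 -30 0 0 0; 0.5 0 0 -30 0 0 0; 0.5 0 0 -30 0 0 0; 0.5 0 0 -30 0 0 0"
}}

```text
time_s: 16.27
position: [0.5973, 0.3511, 0.2]
tool_rot: [[0.232, 0.973, 0.001], [0.973, -0.232, 0.0], [0.0, 0.001, -1.0]]
ft_force: [0.6, 0.2, -0.9]
grip_width: 0.0547
```

```bash
python3 -c "
from h import *
to(bx(.09,.04,.16),82)"
```

```text
t 16.27 pos [0.5973 0.3511 0.2   ] head 76.6 tilt 0.0 grip 0.0547 F [ 0.6094  0.1963 -0.9122] q6 34
rz first -5.4, then tool shift mm [-509.6832   88.1833   40.0413]
```

>>> {"op": "arm_command", "data": {
  "rows": "0.5 0 0 0 0 0 -5.4; 0.5 -20 3.5 0 0 0 0; 0.5 -35 6 0 0 0 0; 0.5 -35 6 0 0 0 0; 0.5 -35 6 0 0 0 0"
}}

```text
time_s: 16.68
position: [0.601, 0.2233, 0.1984]
tool_rot: [[0.139, 0.99, 0.001], [0.99, -0.139, 0.0], [0.0, 0.001, -1.0]]
ft_force: [1.1, -0.2, -0.0]
grip_width: 0.0548
```

>>> {"op": "arm_command", "data": {
  "rows": "0.5 -35 6 0 0 0 0; 0.5 -35 6 0 0 0 0; 0.5 -35 6 0 0 0 0; 0.5 -35 6 0 0 0 0; 0.5 -35 6 0 0 0 0"
}}

```text
time_s: 17.1
position: [0.6064, 0.0453, 0.1986]
tool_rot: [[0.139, 0.99, 0.001], [0.99, -0.139, -0.0], [0.0, 0.001, -1.0]]
ft_force: [0.3, -0.1, -0.2]
grip_width: 0.0548
```

>>> {"op": "arm_command", "data": {
  "rows": "0.5 -35 6 0 0 0 0; 0.5 -35 6 0 0 0 0; 0.5 -35 6 0 0 0 0; 0.5 -35 6 0 0 0 0; 0.5 -35 6 0 0 0 0"
}}

```text
time_s: 17.52
position: [0.6117, -0.1323, 0.1986]
tool_rot: [[0.14, 0.99, 0.001], [0.99, -0.14, -0.0], [-0.0, 0.001, -1.0]]
ft_force: [0.7, 0.1, -1.7]
grip_width: 0.055
```

>>> {"op": "arm_command", "data": {
  "rows": "0.5 -35 6 0 0 0 0; 0.5 0 0 0 0 0 0; 0.5 0 0 0 0 0 0"
}}

```text
time_s: 17.77
position: [0.6127, -0.1676, 0.198]
tool_rot: [[0.142, 0.99, 0.0], [0.99, -0.142, -0.0], [-0.0, 0.0, -1.0]]
ft_force: [-0.2, 0.3, -0.4]
grip_width: 0.0552
```

```bash
python3 -c "
from h import *
to(bx(.09,.037,.037),82)"
```

```text
t 17.77 pos [ 0.6127 -0.1676  0.198 ] head 81.8 tilt 0.0 grip 0.0552 F [-0.22    0.334  -0.3964] q6 -18
rz first -0.2, then tool shift mm [ -1.1565   0.7004 161.0381]
```

>>> {"op": "arm_command", "data": {
  "rows": "0.5 0 0 35 0 0 0; 0.5 0 0 35 0 0 0; 0.5 0 0 35 0 0 0; 0.5 0 0 35 0 0 0; 0.5 0 0 15 0 0 0"
}}

```text
time_s: 18.18
position: [0.6113, -0.1635, 0.0389]
tool_rot: [[0.138, 0.99, -0.005], [0.99, -0.138, 0.003], [0.002, -0.006, -1.0]]
ft_force: [-1.2, -0.2, -1.0]
grip_width: 0.0549
```

>>> {"op": "arm_command", "data": {
  "rows": "0.5 0 0 5 0 0 0; 0.5 0 0 0 0 0 0; 0.24 0 0 0 0 0 0; 0.24 0 0 0 0 0 0; 0.24 0 0 0 0 0 0"
}}

```text
time_s: 18.6
position: [0.6137, -0.166, 0.0394]
tool_rot: [[0.139, 0.99, 0.003], [0.99, -0.139, -0.001], [-0.001, 0.003, -1.0]]
ft_force: [-0.1, 0.0, 0.2]
grip_width: 0.0651
```

>>> {"op": "arm_command", "data": {
  "rows": "0.24 0 0 -20 0 0 0; 0.24 0 0 -35 0 0 0; 0.24 0 0 -35 0 0 0; 0.24 0 0 -35 0 0 0; 0.24 0 0 -35 0 0 0"
}}

```text
time_s: 19.02
position: [0.6129, -0.1658, 0.2007]
tool_rot: [[0.14, 0.99, 0.002], [0.99, -0.14, -0.001], [-0.0, 0.002, -1.0]]
ft_force: [1.0, -0.2, -0.3]
grip_width: 0.0646
```

```bash
python3 -c "
from h import *
to([.5902,.2476,.15],65.5)"
```

```text
t 19.02 pos [ 0.6129 -0.1658  0.2007] head 82.0 tilt 0.1 grip 0.0646 F [ 1.0413 -0.1515 -0.3383] q6 -18
rz first 16.5, then tool shift mm [ 366.8107 -192.0664   50.6694]
```

>>> {"op": "arm_command", "data": {
  "rows": "0.1 0 0 0 0 0 5.5; 0.1 0 0 0 0 0 5.5; 0.1 0 0 0 0 0 5.5; 0.1 30.5 -16 0 0 0 0; 0.1 30.5 -16 0 0 0 0"
}}

```text
time_s: 19.43
position: [0.6092, -0.0977, 0.1985]
tool_rot: [[0.418, 0.908, 0.002], [0.908, -0.418, -0.001], [0.0, 0.002, -1.0]]
ft_force: [-0.3, 0.5, -0.5]
grip_width: 0.0769
```

>>> {"op": "arm_command", "data": {
  "rows": "0.1 30.5 -16 0 0 0 0; 0.1 30.5 -16 0 0 0 0; 0.1 30.5 -16 0 0 0 0; 0.1 30.5 -16 0 0 0 0; 0.1 30.5 -16 0 0 0 0"
}}

```text
time_s: 19.85
position: [0.5995, 0.0764, 0.1989]
tool_rot: [[0.415, 0.91, 0.002], [0.91, -0.415, -0.0], [0.001, 0.002, -1.0]]
ft_force: [1.1, -1.6, 0.3]
grip_width: 0.0765
```

>>> {"op": "arm_command", "data": {
  "rows": "0.1 30.5 -16 0 0 0 0; 0.1 30.5 -16 10 0 0 0; 0.1 30.5 -16 20 0 0 0; 0.1 30.5 -16 20 0 0 0; 0.1 30.5 -16 20 0 0 0"
}}

```text
time_s: 20.27
position: [0.5901, 0.2485, 0.1282]
tool_rot: [[0.415, 0.91, 0.002], [0.91, -0.415, 0.001], [0.001, 0.002, -1.0]]
ft_force: [1.1, -0.6, -0.1]
grip_width: 0.0771
```

>>> {"op": "arm_command", "data": {
  "rows": "0.1 0 0 0 0 0 0; 0.1 0 0 0 0 0 0"
}}

```text
time_s: 20.43
position: [0.5895, 0.2483, 0.1274]
tool_rot: [[0.412, 0.911, -0.001], [0.911, -0.412, -0.0], [-0.001, -0.001, -1.0]]
ft_force: [0.9, -0.6, 0.3]
grip_width: 0.0767
```

```bash
python3 -c "
from h import *
to([.5902,.2476,.031],65.5)
cv2.imwrite('pics/s2.png',eyes.get_image('side')[60:480,:,::-1])"
```

```text
t 20.43 pos [0.5895 0.2483 0.1274] head 65.6 tilt 0.0 grip 0.0767 F [ 0.9259 -0.5617  0.3467] q6 37
rz first 0.1, then tool shift mm [-0.3682  0.9321 96.4044]
```

View pics/s2.png

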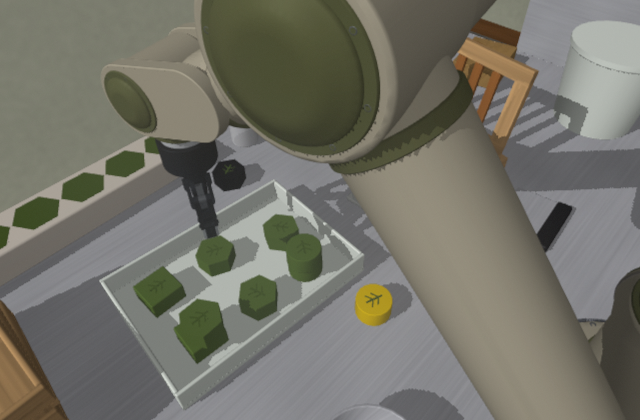

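D appears to have been knocked: in the side view it went from (264,284) to (281,291). C hasn't moved. I'll pick C now and measure D again later.

>>> {"op": "arm_command", "data": {
  "rows": "0.1 0 1 30 0 0 0; 0.1 0 0 30 0 0 0; 0.1 0 0 25 0 0 0; 0.1 0 0 11 0 0 0; 0.1 0 0 0 0 0 0"
}}

```text
time_s: 20.9
position: [0.5908, 0.245, 0.0306]
tool_rot: [[0.416, 0.909, -0.003], [0.909, -0.416, -0.001], [-0.002, -0.002, -1.0]]
ft_force: [0.5, -0.3, 0.7]
grip_width: 0.0768
```

>>> {"op": "arm_command", "data": {
  "rows": "0.5 0 0 0 0 0 0; 0.5 0 0 0 0 0 0; 0.5 0 0 0 0 0 0; 0.5 0 0 0 0 0 0; 0.5 0 0 -15 0 0 0"
}}

```text
time_s: 21.32
position: [0.5906, 0.246, 0.0463]
tool_rot: [[0.415, 0.91, -0.002], [0.91, -0.415, -0.0], [-0.001, -0.001, -1.0]]
ft_force: [-1.0, -0.1, -0.6]
grip_width: 0.0548
```

>>> {"op": "arm_command", "data": {
  "rows": "0.5 0 0 -30 0 0 0; 0.5 0 0 -30 0 0 0; 0.5 0 0 -30 0 0 0; 0.5 0 0 -30 0 0 0; 0.5 0 0 -30 0 0 0"
}}

```text
time_s: 21.73
position: [0.5909, 0.2462, 0.1995]
tool_rot: [[0.415, 0.91, 0.002], [0.91, -0.415, 0.0], [0.001, 0.001, -1.0]]
ft_force: [0.5, 0.4, -0.6]
grip_width: 0.0548
```

```bash
python3 -c "
from h import *
to(bx(-.09,.04,.037),82)"
```

```text
t 21.73 pos [0.5909 0.2462 0.1995] head 65.5 tilt 0.1 grip 0.0548 F [ 0.476   0.4476 -0.6093] q6 37
rz first -16.5, then tool shift mm [-404.9617 -100.0808  162.5284]
```

>>> {"op": "arm_command", "data": {
  "rows": "0.5 0 0 0 0 0 -5.5; 0.5 0 0 0 0 0 -5.5; 0.5 0 0 0 0 0 -5.5; 0.5 -33.7 -8.3 0 0 0 0; 0.5 -33.7 -8.3 0 0 0 0"
}}

```text
time_s: 22.15
position: [0.5649, 0.182, 0.1974]
tool_rot: [[0.137, 0.991, 0.001], [0.991, -0.137, 0.0], [0.0, 0.001, -1.0]]
ft_force: [0.2, -1.4, -0.2]
grip_width: 0.0548
```

>>> {"op": "arm_command", "data": {
  "rows": "0.5 -33.7 -8.3 0 0 0 0; 0.5 -33.7 -8.3 0 0 0 0; 0.5 -33.7 -8.3 0 0 0 0; 0.5 -33.7 -8.3 0 0 0 0; 0.5 -33.7 -8.3 0 0 0 0"
}}

```text
time_s: 22.57
position: [0.4998, 0.0195, 0.1979]
tool_rot: [[0.139, 0.99, 0.002], [0.99, -0.139, -0.0], [-0.0, 0.002, -1.0]]
ft_force: [0.5, -0.4, -0.4]
grip_width: 0.0547
```

>>> {"op": "arm_command", "data": {
  "rows": "0.5 -33.7 -8.3 0 0 0 0; 0.5 -33.7 -8.3 0 0 0 0; 0.5 -33.7 -8.3 0 0 0 0; 0.5 -33.7 -8.3 0 0 0 0; 0.5 -33.7 -8.3 0 0 0 0"
}}

```text
time_s: 22.98
position: [0.4352, -0.1417, 0.1979]
tool_rot: [[0.139, 0.99, 0.002], [0.99, -0.139, -0.001], [-0.001, 0.002, -1.0]]
ft_force: [1.0, 0.2, -1.1]
grip_width: 0.0547
```

>>> {"op": "arm_command", "data": {
  "rows": "0.5 0 0 0 0 0 0; 0.5 0 0 30 0 0 0; 0.5 0 0 35 0 0 0; 0.5 0 0 35 0 0 0; 0.5 0 0 0 0 0 0"
}}

```text
time_s: 23.4
position: [0.4339, -0.1389, 0.0931]
tool_rot: [[0.14, 0.99, -0.007], [0.99, -0.14, 0.005], [0.004, -0.008, -1.0]]
ft_force: [-0.5, 0.2, -2.5]
grip_width: 0.0549
```

```bash
python3 -c "
from h import *
to(bx(-.09,.04,.040),82)"
```

```text
t 23.40 pos [ 0.4339 -0.1389  0.0931] head 82.0 tilt 0.5 grip 0.0549 F [-0.4678  0.2402 -2.4566] q6 -25
rz first -0.0, then tool shift mm [-1.6991  1.8093 53.0995]
```

>>> {"op": "arm_command", "data": {
  "rows": "0.5 0 0 30 0 0 0; 0.5 0 0 20 0 0 0; 0.5 0 0 10 0 0 0; 0.5 0 0 0 0 0 0; 0.24 0 0 0 0 0 0"
}}

```text
time_s: 23.82
position: [0.437, -0.1407, 0.0384]
tool_rot: [[0.139, 0.99, 0.002], [0.99, -0.139, -0.001], [-0.001, 0.002, -1.0]]
ft_force: [0.3, -0.3, 0.3]
grip_width: 0.0644
```

>>> {"op": "arm_command", "data": {
  "rows": "0.24 0 0 0 0 0 0; 0.24 0 0 0 0 0 0; 0.24 0 0 -20 0 0 0; 0.24 0 0 -35 0 0 0; 0.24 0 0 -35 0 0 0"
}}

```text
time_s: 24.23
position: [0.4357, -0.14, 0.1284]
tool_rot: [[0.14, 0.99, -0.001], [0.99, -0.14, 0.001], [0.001, -0.001, -1.0]]
ft_force: [1.0, -0.2, 0.2]
grip_width: 0.0652
```

>>> {"op": "arm_command", "data": {
  "rows": "0.24 0 0 -35 0 0 0; 0.24 0 0 -35 0 0 0; 0.24 0 0 0 0 0 0"
}}

```text
time_s: 24.48
position: [0.4381, -0.1413, 0.2037]
tool_rot: [[0.139, 0.99, 0.011], [0.99, -0.139, -0.007], [-0.005, 0.012, -1.0]]
ft_force: [1.0, 0.0, 0.8]
grip_width: 0.065
```

```bash
python3 -c "
from h import *
H=tub('pics/t2.png','BDE')
print((H['D'][0]-C)@np.c_[ex,ey])
to(list(H['D'][0])+[.2],(H['D'][1]+30-82+30)%60+52)
cv2.imwrite('pics/t2c.png',cv2.resize(cv2.imread('pics/t2.png')[140:350,90:510],None,fx=1.9,fy=1.9,interpolation=2))"
```

```text
B [0.4829 0.3459] heading 91.5 fold 0.25 area 2487
D [0.5481 0.1359] heading 94.3 fold 0.22 area 2358
E [0.4743 0.2496] heading 74.9 fold 0.24 area 2288
[-0.0169  0.3298]
t 24.53 pos [ 0.4372 -0.1408  0.2006] head 82.0 tilt 0.5 grip 0.0652 F [-0.035  -0.1216 -0.8227] q6 -25
rz first -12.3, then tool shift mm [267.7408 131.2326   0.5884]
```

View pics/t2c.png

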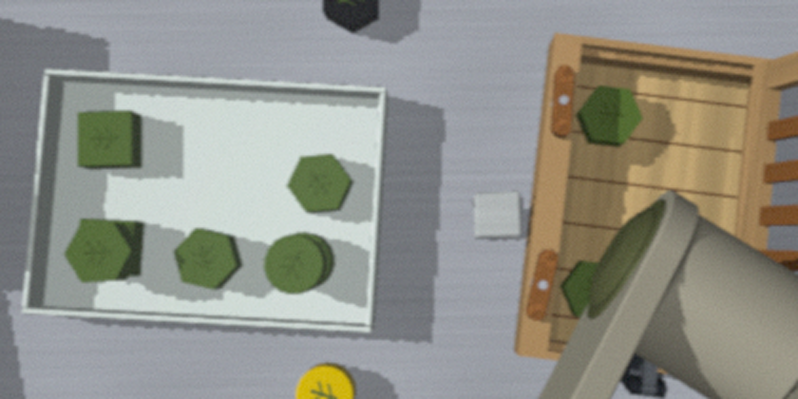

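The picture shows A and C laid in the box, both buttons clear, and D moved to crop (320,183), close to the round stack. I'll grip D across another pair of flats, at heading 34°, to stay clear of the round stack and the tub wall.

>>> {"op": "arm_command", "data": {
  "rows": "0.2 0 0 0 0 0 6.8; 0.2 0 0 0 0 0 6.8; 0.2 0 0 0 0 0 6.8; 0.2 0 0 0 0 0 6.8; 0.2 0 0 0 0 0 6.8"
}}

```text
time_s: 24.95
position: [0.4356, -0.14, 0.1962]
tool_rot: [[0.674, 0.739, -0.001], [0.739, -0.674, 0.001], [-0.0, -0.001, -1.0]]
ft_force: [-0.1, -0.4, 0.3]
grip_width: 0.0686
```

>>> {"op": "arm_command", "data": {
  "rows": "0.2 0 0 0 0 0 6.8; 0.2 0 0 0 0 0 6.9; 0.2 27.5 -18.4 0 0 0 0; 0.2 27.5 -18.4 0 0 0 0; 0.2 27.5 -18.4 0 0 0 0"
}}

```text
time_s: 25.37
position: [0.473, -0.0471, 0.1962]
tool_rot: [[0.827, 0.562, -0.001], [0.562, -0.827, 0.001], [-0.001, -0.001, -1.0]]
ft_force: [0.1, -1.1, 0.6]
grip_width: 0.0687
```

>>> {"op": "arm_command", "data": {
  "rows": "0.2 27.5 -18.4 0 0 0 0; 0.2 27.5 -18.4 0 0 0 0; 0.2 27.5 -18.4 10 0 0 0; 0.2 27.5 -18.4 15 0 0 0; 0.2 27.5 -18.4 15 0 0 0"
}}

```text
time_s: 25.78
position: [0.535, 0.107, 0.1559]
tool_rot: [[0.826, 0.563, -0.0], [0.563, -0.826, -0.0], [-0.0, -0.0, -1.0]]
ft_force: [-0.1, -0.6, 0.0]
grip_width: 0.0682
```

>>> {"op": "arm_command", "data": {
  "rows": "0.2 27.5 -18.4 20 0 0 0; 0.2 0 0 0 0 0 0; 0.2 0 0 0 0 0 0"
}}

```text
time_s: 26.03
position: [0.5465, 0.1372, 0.135]
tool_rot: [[0.825, 0.565, -0.004], [0.565, -0.825, -0.0], [-0.003, -0.002, -1.0]]
ft_force: [0.2, -0.8, 1.2]
grip_width: 0.0687
```

```bash
python3 -c "
from h import *
to([.5481,.1359,.031],34.3)"
```

```text
t 26.03 pos [0.5465 0.1372 0.135 ] head 34.4 tilt 0.2 grip 0.0687 F [ 0.1922 -0.7694  1.2325] q6 58
rz first 0.1, then tool shift mm [  0.6204   1.9477 103.9688]
```

>>> {"op": "arm_command", "data": {
  "rows": "0.2 0 1 30 0 0 0; 0.2 0 0 35 0 0 0; 0.2 0 0 25 0 0 0; 0.2 0 0 14 0 0 0; 0.2 0 0 0 0 0 0"
}}

```text
time_s: 26.45
position: [0.5463, 0.1339, 0.0305]
tool_rot: [[0.827, 0.562, -0.005], [0.562, -0.827, -0.0], [-0.005, -0.003, -1.0]]
ft_force: [-1.2, -0.3, -0.4]
grip_width: 0.0684
```

>>> {"op": "arm_command", "data": {
  "rows": "0.5 0 0 0 0 0 0; 0.5 0 0 0 0 0 0; 0.5 0 0 0 0 0 0; 0.5 0 0 0 0 0 0; 0.5 0 0 -15 0 0 0"
}}

```text
time_s: 26.87
position: [0.5468, 0.135, 0.0467]
tool_rot: [[0.826, 0.563, -0.003], [0.563, -0.826, -0.0], [-0.003, -0.002, -1.0]]
ft_force: [-0.2, -0.4, -0.5]
grip_width: 0.0549
```

>>> {"op": "arm_command", "data": {
  "rows": "0.5 0 0 -30 0 0 0; 0.5 0 0 -30 0 0 0; 0.5 0 0 -30 0 0 0; 0.5 0 0 -30 0 0 0; 0.5 0 0 -30 0 0 0"
}}

```text
time_s: 27.28
position: [0.5475, 0.1351, 0.2001]
tool_rot: [[0.826, 0.563, 0.001], [0.563, -0.826, 0.0], [0.001, 0.001, -1.0]]
ft_force: [0.2, 0.2, -1.1]
grip_width: 0.0551
```

```bash
python3 -c "
from h import *
to(bx(0,.04,.037),82)"
```

```text
t 27.28 pos [0.5475 0.1351 0.2001] head 34.3 tilt 0.1 grip 0.0551 F [ 0.2192  0.2053 -1.0613] q6 58
rz first -47.7, then tool shift mm [-288.8867   17.4092  163.0828]
```

>>> {"op": "arm_command", "data": {
  "rows": "0.5 0 0 0 0 0 -6.8; 0.5 0 0 0 0 0 -6.8; 0.5 0 0 0 0 0 -6.8; 0.5 0 0 0 0 0 -6.8; 0.5 0 0 0 0 0 -6.8"
}}

```text
time_s: 27.7
position: [0.5477, 0.1351, 0.1985]
tool_rot: [[0.365, 0.931, 0.001], [0.931, -0.365, 0.0], [0.0, 0.001, -1.0]]
ft_force: [0.4, 0.1, -0.4]
grip_width: 0.0549
```

>>> {"op": "arm_command", "data": {
  "rows": "0.5 0 0 0 0 0 -6.8; 0.5 0 0 0 0 0 -6.9; 0.5 -32 2 0 0 0 0; 0.5 -32 2 0 0 0 0; 0.5 -32 2 0 0 0 0"
}}

```text
time_s: 28.12
position: [0.54, 0.0384, 0.1984]
tool_rot: [[0.138, 0.99, 0.001], [0.99, -0.138, -0.0], [-0.0, 0.001, -1.0]]
ft_force: [1.0, 0.8, -1.0]
grip_width: 0.0547
```

>>> {"op": "arm_command", "data": {
  "rows": "0.5 -32 2 0 0 0 0; 0.5 -32 2 0 0 0 0; 0.5 -32 2 0 0 0 0; 0.5 -32 2 0 0 0 0; 0.5 -32 2 0 0 0 0"
}}

```text
time_s: 28.53
position: [0.5275, -0.1221, 0.1986]
tool_rot: [[0.139, 0.99, 0.001], [0.99, -0.139, -0.0], [-0.0, 0.001, -1.0]]
ft_force: [0.5, -0.4, -0.5]
grip_width: 0.0548
```

>>> {"op": "arm_command", "data": {
  "rows": "0.5 -32 2 0 0 0 0; 0.5 0 0 0 0 0 0; 0.5 0 0 30 0 0 0; 0.5 0 0 35 0 0 0; 0.5 0 0 0 0 0 0"
}}

```text
time_s: 28.95
position: [0.523, -0.1514, 0.1283]
tool_rot: [[0.14, 0.99, -0.008], [0.99, -0.14, 0.005], [0.003, -0.009, -1.0]]
ft_force: [-1.1, 1.2, -1.3]
grip_width: 0.0548
```

```bash
python3 -c "
from h import *
to(bx(0,.04,.037),82)"
```

```text
t 28.95 pos [ 0.523  -0.1514  0.1283] head 82.0 tilt 0.5 grip 0.0548 F [-1.1443  1.1606 -1.2532] q6 -21
rz first -0.0, then tool shift mm [-1.781  1.874 91.269]
```

>>> {"op": "arm_command", "data": {
  "rows": "0.5 0 0 35 0 0 0; 0.5 0 0 35 0 0 0; 0.5 0 0 18 0 0 0; 0.5 0 0 8 0 0 0; 0.5 0 0 0 0 0 0"
}}

```text
time_s: 29.37
position: [0.5256, -0.1524, 0.0373]
tool_rot: [[0.139, 0.99, -0.001], [0.99, -0.139, 0.0], [0.0, -0.001, -1.0]]
ft_force: [-0.6, 0.3, -1.1]
grip_width: 0.0547
```

>>> {"op": "arm_command", "data": {
  "rows": "0.24 0 0 0 0 0 0; 0.24 0 0 0 0 0 0; 0.24 0 0 0 0 0 0; 0.24 0 0 -20 0 0 0; 0.24 0 0 -35 0 0 0"
}}

```text
time_s: 29.78
position: [0.5243, -0.152, 0.0906]
tool_rot: [[0.14, 0.99, -0.005], [0.99, -0.14, 0.003], [0.002, -0.005, -1.0]]
ft_force: [0.1, -0.3, 0.2]
grip_width: 0.0649
```

>>> {"op": "arm_command", "data": {
  "rows": "0.24 0 0 -35 0 0 0; 0.24 0 0 -35 0 0 0; 0.24 0 0 -35 0 0 0; 0.24 0 0 0 0 0 0"
}}

```text
time_s: 30.12
position: [0.5276, -0.1535, 0.2046]
tool_rot: [[0.139, 0.99, 0.012], [0.99, -0.139, -0.006], [-0.005, 0.013, -1.0]]
ft_force: [0.9, 0.1, 0.5]
grip_width: 0.0651
```

```bash
python3 -c "
from h import *
H=tub('pics/t3.png','BE')
to(list(H['E'][0])+[.2],74.3)"
```

```text
B [0.4829 0.346 ] heading 91.7 fold 0.25 area 2477
E [0.4744 0.2499] heading 74.9 fold 0.24 area 2265
t 30.17 pos [ 0.5267 -0.1531  0.2012] head 82.0 tilt 0.5 grip 0.0649 F [-0.0459  1.0516 -1.5084] q6 -21
rz first 7.7, then tool shift mm [ 373.7566 -159.4216    1.2113]
```

>>> {"op": "arm_command", "data": {
  "rows": "0.1 0 0 0 0 0 7; 0.1 31 -13.2 0 0 0 0; 0.1 31 -13.2 0 0 0 0; 0.1 31 -13.2 0 0 0 0; 0.1 31 -13.2 0 0 0 0"
}}

```text
time_s: 30.58
position: [0.5058, -0.0177, 0.1963]
tool_rot: [[0.26, 0.966, -0.001], [0.966, -0.26, 0.0], [0.0, -0.001, -1.0]]
ft_force: [0.8, 0.9, 0.1]
grip_width: 0.0768
```

>>> {"op": "arm_command", "data": {
  "rows": "0.1 31 -13.2 0 0 0 0; 0.1 31 -13.2 0 0 0 0; 0.1 31 -13.2 0 0 0 0; 0.1 31 -13.2 0 0 0 0; 0.1 31 -13.2 0 0 0 0"
}}

```text
time_s: 31.0
position: [0.4822, 0.1492, 0.1964]
tool_rot: [[0.259, 0.966, -0.001], [0.966, -0.259, -0.0], [-0.0, -0.001, -1.0]]
ft_force: [-0.2, -1.1, 0.7]
grip_width: 0.0769
```

>>> {"op": "arm_command", "data": {
  "rows": "0.1 31 -13.2 15 0 0 0; 0.1 31 -13.2 15 0 0 0; 0.1 31 -13.2 20 0 0 0; 0.1 0 0 20 0 0 0; 0.1 0 0 0 0 0 0"
}}

```text
time_s: 31.42
position: [0.4664, 0.2487, 0.1232]
tool_rot: [[0.256, 0.967, -0.007], [0.967, -0.256, -0.002], [-0.004, -0.006, -1.0]]
ft_force: [-0.7, -0.2, 0.3]
grip_width: 0.077
```

>>> {"op": "arm_command", "data": {
  "rows": "0.1 0 0 0 0 0 0"
}}

```text
time_s: 31.5
position: [0.4684, 0.2476, 0.1263]
tool_rot: [[0.259, 0.966, -0.002], [0.966, -0.259, -0.001], [-0.001, -0.002, -1.0]]
ft_force: [0.8, 0.1, 0.3]
grip_width: 0.0766
```

```bash
python3 -c "
from h import *
to([.4744,.2499,.031],74.6)"
```

```text
t 31.50 pos [0.4684 0.2476 0.1263] head 75.0 tilt 0.1 grip 0.0766 F [0.8437 0.0761 0.2527] q6 30
rz first 0.4, then tool shift mm [ 3.8317  5.1647 95.2518]
```

>>> {"op": "arm_command", "data": {
  "rows": "0.1 4 4.5 30 0 0 0; 0.1 0 0 35 0 0 0; 0.1 0 0 20 0 0 0; 0.1 0 0 10 0 0 0; 0.1 0 0 0 0 0 0"
}}

```text
time_s: 31.92
position: [0.4744, 0.2495, 0.0312]
tool_rot: [[0.261, 0.965, -0.002], [0.965, -0.261, -0.001], [-0.001, -0.002, -1.0]]
ft_force: [-0.7, 0.5, 0.5]
grip_width: 0.0769
```

>>> {"op": "arm_command", "data": {
  "rows": "0.5 0 0 0 0 0 0; 0.5 0 0 0 0 0 0; 0.5 0 0 0 0 0 0; 0.5 0 0 0 0 0 0; 0.5 0 0 -15 0 0 0"
}}

```text
time_s: 32.33
position: [0.4739, 0.2502, 0.0466]
tool_rot: [[0.259, 0.966, -0.001], [0.966, -0.259, -0.0], [-0.001, -0.001, -1.0]]
ft_force: [0.1, -1.0, -2.2]
grip_width: 0.0547
```

>>> {"op": "arm_command", "data": {
  "rows": "0.5 0 0 -30 0 0 0; 0.5 0 0 -30 0 0 0; 0.5 0 0 -30 0 0 0; 0.5 0 0 -30 0 0 0; 0.5 0 0 -30 0 0 0"
}}

```text
time_s: 32.75
position: [0.474, 0.2504, 0.1996]
tool_rot: [[0.259, 0.966, 0.002], [0.966, -0.259, 0.001], [0.001, 0.002, -1.0]]
ft_force: [0.5, 0.8, -1.1]
grip_width: 0.055
```

```bash
python3 -c "
from h import *
to(bx(.045,-.032,.2),82)"
```

```text
t 32.75 pos [0.474  0.2504 0.1996] head 75.0 tilt 0.1 grip 0.0550 F [ 0.4984  0.7577 -1.1273] q6 30
rz first -7.0, then tool shift mm [-464.8307  151.2568   -0.3623]
```

>>> {"op": "arm_command", "data": {
  "rows": "0.5 0 0 0 0 0 -7; 0.5 -31 10.1 0 0 0 0; 0.5 -31 10.1 0 0 0 0; 0.5 -31 10.1 0 0 0 0; 0.5 -31 10.1 0 0 0 0"
}}

```text
time_s: 33.17
position: [0.497, 0.1208, 0.1981]
tool_rot: [[0.139, 0.99, 0.002], [0.99, -0.139, 0.0], [0.0, 0.002, -1.0]]
ft_force: [0.7, 0.5, -0.4]
grip_width: 0.0549
```

>>> {"op": "arm_command", "data": {
  "rows": "0.5 -31 10.1 0 0 0 0; 0.5 -31 10.1 0 0 0 0; 0.5 -31 10.1 0 0 0 0; 0.5 -31 10.1 0 0 0 0; 0.5 -31 10.1 0 0 0 0"
}}

```text
time_s: 33.58
position: [0.5254, -0.0401, 0.1981]
tool_rot: [[0.14, 0.99, 0.002], [0.99, -0.14, -0.001], [-0.0, 0.002, -1.0]]
ft_force: [2.0, 0.4, -0.8]
grip_width: 0.0546
```

>>> {"op": "arm_command", "data": {
  "rows": "0.5 -31 10.1 0 0 0 0; 0.5 -31 10.1 0 0 0 0; 0.5 -31 10.1 0 0 0 0; 0.5 -31 10.1 0 0 0 0; 0.5 -31 10.1 0 0 0 0"
}}

```text
time_s: 34.0
position: [0.5537, -0.2007, 0.1981]
tool_rot: [[0.14, 0.99, 0.001], [0.99, -0.14, -0.001], [-0.001, 0.002, -1.0]]
ft_force: [0.7, 0.2, -0.2]
grip_width: 0.0549
```

>>> {"op": "arm_command", "data": {
  "rows": "0.5 -31 10.1 0 0 0 0; 0.5 0 0 0 0 0 0; 0.5 0 0 35 0 0 0; 0.5 0 0 30 0 0 0; 0.5 0 0 0 0 0 0"
}}

```text
time_s: 34.42
position: [0.5572, -0.2298, 0.1275]
tool_rot: [[0.14, 0.99, -0.007], [0.99, -0.14, 0.005], [0.004, -0.008, -1.0]]
ft_force: [-0.6, 0.4, -1.7]
grip_width: 0.055
```

```bash
python3 -c "
from h import *
to(bx(.045,-.032,.037),82)"
```

```text
t 34.42 pos [ 0.5572 -0.2298  0.1275] head 82.0 tilt 0.5 grip 0.0550 F [-0.6268  0.4275 -1.6818] q6 -26
rz first -0.0, then tool shift mm [-0.879   2.0486 90.5076]
```

>>> {"op": "arm_command", "data": {
  "rows": "0.5 0 0 35 0 0 0; 0.5 0 0 35 0 0 0; 0.5 0 0 18 0 0 0; 0.5 0 0 8 0 0 0; 0.5 0 0 0 0 0 0"
}}

```text
time_s: 34.83
position: [0.5597, -0.231, 0.0373]
tool_rot: [[0.139, 0.99, 0.0], [0.99, -0.139, -0.0], [-0.0, 0.0, -1.0]]
ft_force: [-0.6, -0.5, 0.0]
grip_width: 0.055
```

>>> {"op": "arm_command", "data": {
  "rows": "0.24 0 0 0 0 0 0; 0.24 0 0 0 0 0 0; 0.24 0 0 0 0 0 0; 0.24 0 0 -20 0 0 0; 0.24 0 0 -35 0 0 0"
}}

```text
time_s: 35.25
position: [0.5582, -0.2303, 0.0892]
tool_rot: [[0.14, 0.99, -0.005], [0.99, -0.14, 0.003], [0.003, -0.006, -1.0]]
ft_force: [-0.7, -0.4, 0.1]
grip_width: 0.0651
```

>>> {"op": "arm_command", "data": {
  "rows": "0.24 0 0 -35 0 0 0; 0.24 0 0 -35 0 0 0; 0.24 0 0 -35 0 0 0; 0.24 0 0 0 0 0 0"
}}

```text
time_s: 35.58
position: [0.5615, -0.2322, 0.2042]
tool_rot: [[0.139, 0.99, 0.012], [0.99, -0.139, -0.008], [-0.006, 0.012, -1.0]]
ft_force: [0.5, 0.4, 1.8]
grip_width: 0.0653
```

```bash
python3 -c "
from h import *
H=tub('pics/t4.png','B')
to(list(H['B'][0])+[.2],91.7)"
```

```text
B [0.4829 0.3457] heading 91.6 fold 0.24 area 2497
t 35.63 pos [ 0.5606 -0.2318  0.2005] head 82.0 tilt 0.5 grip 0.0651 F [-0.1087 -0.386  -0.5245] q6 -26
rz first -9.7, then tool shift mm [579.5118 -60.5462   0.5342]
```

>>> {"op": "arm_command", "data": {
  "rows": "0.1 0 0 0 0 0 -4.8; 0.1 0 0 0 0 0 -4.9; 0.1 34 -3.5 0 0 0 0; 0.1 34 -3.5 0 0 0 0; 0.1 34 -3.5 0 0 0 0"
}}

```text
time_s: 36.05
position: [0.5452, -0.1284, 0.195]
tool_rot: [[-0.028, 1.0, -0.001], [1.0, 0.028, 0.001], [0.001, -0.001, -1.0]]
ft_force: [1.4, -0.1, 0.4]
grip_width: 0.0771
```

>>> {"op": "arm_command", "data": {
  "rows": "0.1 34 -3.5 0 0 0 0; 0.1 34 -3.5 0 0 0 0; 0.1 34 -3.5 0 0 0 0; 0.1 34 -3.5 0 0 0 0; 0.1 34 -3.5 0 0 0 0"
}}

```text
time_s: 36.47
position: [0.5226, 0.0416, 0.1953]
tool_rot: [[-0.029, 1.0, -0.001], [1.0, 0.029, 0.0], [0.0, -0.001, -1.0]]
ft_force: [0.6, -0.2, 0.3]
grip_width: 0.0772
```

>>> {"op": "arm_command", "data": {
  "rows": "0.1 34 -3.5 0 0 0 0; 0.1 34 -3.5 0 0 0 0; 0.1 34 -3.5 0 0 0 0; 0.1 34 -3.5 0 0 0 0; 0.1 34 -3.5 0 0 0 0"
}}

```text
time_s: 36.88
position: [0.5002, 0.211, 0.1953]
tool_rot: [[-0.029, 1.0, -0.001], [1.0, 0.029, -0.0], [-0.0, -0.001, -1.0]]
ft_force: [0.5, 0.6, 0.0]
grip_width: 0.0767
```

>>> {"op": "arm_command", "data": {
  "rows": "0.1 34 -3.5 0 0 0 0; 0.1 34 -3.5 0 0 0 0; 0.1 34 -3.5 15 0 0 0; 0.1 0 0 15 0 0 0; 0.1 0 0 0 0 0 0"
}}

```text
time_s: 37.3
position: [0.4855, 0.312, 0.1625]
tool_rot: [[-0.032, 0.999, -0.006], [0.999, 0.032, -0.002], [-0.002, -0.006, -1.0]]
ft_force: [-0.5, -0.9, -0.6]
grip_width: 0.0766
```

>>> {"op": "arm_command", "data": {
  "rows": "0.1 0 0 0 0 0 0"
}}

```text
time_s: 37.38
position: [0.487, 0.3108, 0.1651]
tool_rot: [[-0.03, 1.0, -0.002], [1.0, 0.03, -0.001], [-0.001, -0.002, -1.0]]
ft_force: [0.3, -0.9, 0.4]
grip_width: 0.0771
```

```bash
python3 -c "
from h import *
to([.4829,.3457,.063],91.7)"
```

```text
t 37.38 pos [0.487  0.3108 0.1651] head 91.7 tilt 0.1 grip 0.0771 F [ 0.256  -0.9056  0.4081] q6 19
rz first 0.0, then tool shift mm [ 35.0527  -3.101  102.0616]
```

>>> {"op": "arm_command", "data": {
  "rows": "0.1 34 -3 0 0 0 0; 0.1 0 0 35 0 0 0; 0.1 0 0 35 0 0 0; 0.1 0 0 25 0 0 0; 0.1 0 0 7 0 0 0"
}}

```text
time_s: 37.8
position: [0.4827, 0.3433, 0.061]
tool_rot: [[-0.028, 1.0, -0.005], [1.0, 0.028, -0.002], [-0.002, -0.005, -1.0]]
ft_force: [-0.5, -0.4, -0.8]
grip_width: 0.0767
```

>>> {"op": "arm_command", "data": {
  "rows": "0.1 0 0 0 0 0 0; 0.5 0 0 0 0 0 0; 0.5 0 0 0 0 0 0; 0.5 0 0 0 0 0 0; 0.5 0 0 0 0 0 0"
}}

```text
time_s: 38.22
position: [0.4848, 0.3451, 0.0664]
tool_rot: [[-0.029, 1.0, 0.004], [1.0, 0.029, 0.002], [0.001, 0.004, -1.0]]
ft_force: [1.0, -1.5, 8.0]
grip_width: 0.0552
```

>>> {"op": "arm_command", "data": {
  "rows": "0.5 0 0 -15 0 0 0; 0.5 0 0 -30 0 0 0; 0.5 0 0 -30 0 0 0; 0.5 0 0 -30 0 0 0; 0.5 0 0 -30 0 0 0"
}}

```text
time_s: 38.63
position: [0.4835, 0.3448, 0.2017]
tool_rot: [[-0.029, 1.0, 0.002], [1.0, 0.029, 0.001], [0.001, 0.002, -1.0]]
ft_force: [0.3, -0.7, -1.5]
grip_width: 0.0548
```

```bash
python3 -c "
from h import *
to(bx(-.045,-.032,.2),82)"
```

```text
t 38.63 pos [0.4835 0.3448 0.2017] head 91.7 tilt 0.1 grip 0.0548 F [ 0.2616 -0.6918 -1.5154] q6 22
rz first 9.7, then tool shift mm [-559.6032   65.0451    1.6719]
```

>>> {"op": "arm_command", "data": {
  "rows": "0.5 0 0 0 0 0 4.8; 0.5 0 0 0 0 0 4.9; 0.5 -33 3.8 0 0 0 0; 0.5 -33 3.8 0 0 0 0; 0.5 -33 3.8 0 0 0 0"
}}

```text
time_s: 39.05
position: [0.4807, 0.2443, 0.1999]
tool_rot: [[0.138, 0.99, 0.002], [0.99, -0.138, 0.0], [0.001, 0.002, -1.0]]
ft_force: [0.6, -0.9, -1.2]
grip_width: 0.0551
```

>>> {"op": "arm_command", "data": {
  "rows": "0.5 -33 3.8 0 0 0 0; 0.5 -33 3.8 0 0 0 0; 0.5 -33 3.8 0 0 0 0; 0.5 -33 3.8 0 0 0 0; 0.5 -33 3.8 0 0 0 0"
}}

```text
time_s: 39.47
position: [0.4766, 0.0777, 0.2001]
tool_rot: [[0.139, 0.99, 0.002], [0.99, -0.139, -0.0], [0.0, 0.002, -1.0]]
ft_force: [0.3, -0.3, -1.4]
grip_width: 0.055
```

>>> {"op": "arm_command", "data": {
  "rows": "0.5 -33 3.8 0 0 0 0; 0.5 -33 3.8 0 0 0 0; 0.5 -33 3.8 0 0 0 0; 0.5 -33 3.8 0 0 0 0; 0.5 -33 3.8 0 0 0 0"
}}

```text
time_s: 39.88
position: [0.4724, -0.0885, 0.2001]
tool_rot: [[0.14, 0.99, 0.002], [0.99, -0.14, -0.001], [-0.001, 0.002, -1.0]]
ft_force: [0.8, 0.0, -1.9]
grip_width: 0.055
```

>>> {"op": "arm_command", "data": {
  "rows": "0.5 -33 3.8 0 0 0 0; 0.5 -33 3.8 0 0 0 0; 0.5 -33 3.8 0 0 0 0; 0.5 -33 3.8 0 0 0 0; 0.5 0 0 0 0 0 0"
}}

```text
time_s: 40.3
position: [0.4692, -0.2249, 0.1999]
tool_rot: [[0.144, 0.99, 0.002], [0.99, -0.144, -0.003], [-0.003, 0.003, -1.0]]
ft_force: [-0.1, 0.0, -0.9]
grip_width: 0.0548
```

>>> {"op": "arm_command", "data": {
  "rows": "0.5 0 0 0 0 0 0; 0.5 0 0 35 0 0 0; 0.5 0 0 30 0 0 0; 0.5 0 0 0 0 0 0; 0.5 0 0 0 0 0 0"
}}

```text
time_s: 40.72
position: [0.4691, -0.2186, 0.1342]
tool_rot: [[0.139, 0.99, -0.001], [0.99, -0.139, 0.001], [0.001, -0.001, -1.0]]
ft_force: [0.6, -0.4, -0.7]
grip_width: 0.0548
```

```bash
python3 -c "
from h import *
to(bx(-.045,-.032,.037),82)"
```

```text
t 40.72 pos [ 0.4691 -0.2186  0.1342] head 82.0 tilt 0.1 grip 0.0548 F [ 0.6428 -0.4254 -0.7485] q6 -30
rz first 0.0, then tool shift mm [ 0.2985  0.819  97.1914]
```

>>> {"op": "arm_command", "data": {
  "rows": "0.5 0 0 35 0 0 0; 0.5 0 0 35 0 0 0; 0.5 0 0 18 0 0 0; 0.5 0 0 9 0 0 0; 0.5 0 0 0 0 0 0"
}}

```text
time_s: 41.13
position: [0.4698, -0.2196, 0.0375]
tool_rot: [[0.139, 0.99, 0.0], [0.99, -0.139, -0.0], [-0.0, 0.0, -1.0]]
ft_force: [0.1, 0.0, -2.3]
grip_width: 0.0545
```

>>> {"op": "arm_command", "data": {
  "rows": "0.24 0 0 0 0 0 0; 0.24 0 0 0 0 0 0; 0.24 0 0 0 0 0 0; 0.24 0 0 -20 0 0 0; 0.24 0 0 -35 0 0 0"
}}

```text
time_s: 41.55
position: [0.4682, -0.2189, 0.0909]
tool_rot: [[0.14, 0.99, -0.004], [0.99, -0.14, 0.003], [0.003, -0.004, -1.0]]
ft_force: [0.1, -0.3, -0.6]
grip_width: 0.0648
```

>>> {"op": "arm_command", "data": {
  "rows": "0.24 0 0 -35 0 0 0; 0.24 0 0 -35 0 0 0; 0.24 35 0 -35 0 0 0; 0.24 40 0 -35 0 0 0; 0.24 40 0 -35 0 0 0"
}}

```text
time_s: 41.97
position: [0.4818, -0.1273, 0.2488]
tool_rot: [[0.141, 0.99, 0.002], [0.99, -0.141, -0.001], [-0.001, 0.002, -1.0]]
ft_force: [0.1, 0.2, -0.6]
grip_width: 0.065
```

>>> {"op": "arm_command", "data": {
  "rows": "0.24 40 0 -20 0 0 0; 0.24 40 0 0 0 0 0; 0.24 40 0 0 0 0 0; 0.24 40 0 0 0 0 0; 0.24 0 0 0 0 0 0"
}}

```text
time_s: 42.38
position: [0.5038, 0.0332, 0.2661]
tool_rot: [[0.133, 0.991, 0.002], [0.991, -0.133, 0.002], [0.002, 0.002, -1.0]]
ft_force: [-0.4, -1.0, 0.5]
grip_width: 0.0651
```

```bash
python3 -c "
from h import *
to(None)
im=eyes.get_image('top')[...,::-1]; cv2.imwrite('pics/t5.png',im)
im2=eyes.get_image('side')[...,::-1]
cv2.imwrite('pics/t5c.png',np.hstack([cv2.resize(im[130:370,340:560],(400,436),interpolation=2),cv2.resize(im2[80:330,270:500],(400,436),interpolation=2)]))"
```

```text
t 42.38 pos [0.5038 0.0332 0.2661] head 82.3 tilt 0.2 grip 0.0651 F [-0.3535 -1.0087  0.4575] q6 -2
```

View pics/t5c.png

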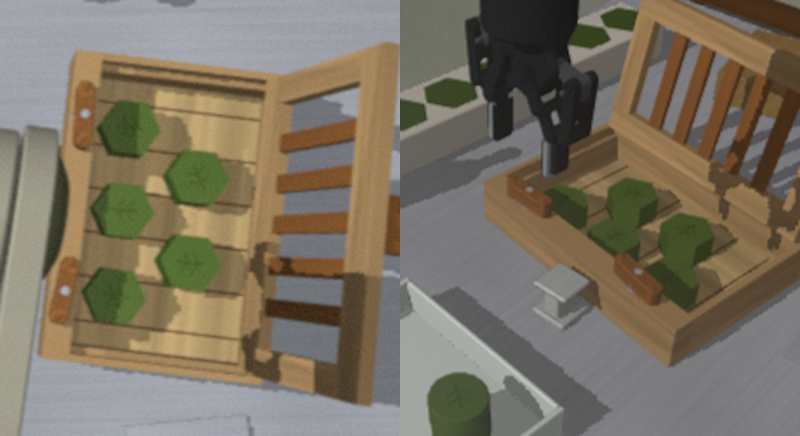

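All five hexes lie flat and apart in the box (left panel (128,128), (122,210), (113,296), (196,178) and (188,263)). Both buttons are along the rim, the cover is open and the stamp is in place. I'll grip the pull again.

>>> {"op": "arm_command", "data": {
  "rows": "0.2 0 0 -30 0 0 0; 0.2 0 0 -30 0 0 0; 0.2 -30 3.6 -3 0 0 0; 0.2 -33 4 0 0 0 0; 0.2 -33 4 0 0 0 0"
}}

```text
time_s: 42.9
position: [0.5016, -0.0716, 0.329]
tool_rot: [[0.14, 0.99, 0.002], [0.99, -0.14, -0.001], [-0.001, 0.002, -1.0]]
ft_force: [1.5, 0.2, 0.1]
grip_width: 0.0684
```

>>> {"op": "arm_command", "data": {
  "rows": "0.2 -33 4 0 0 0 0; 0.2 -33 4 0 0 0 0; 0.2 -33 4 0 0 0 0; 0.2 -33 4 0 0 0 0; 0.2 -33 4 0 0 0 0"
}}

```text
time_s: 43.32
position: [0.4977, -0.2385, 0.3284]
tool_rot: [[0.142, 0.99, 0.0], [0.99, -0.142, -0.001], [-0.001, 0.001, -1.0]]
ft_force: [0.6, -0.0, 0.3]
grip_width: 0.0683
```

>>> {"op": "arm_command", "data": {
  "rows": "0.2 -33 4 0 0 0 0; 0.2 -33 4 0 0 0 0; 0.2 -33 4 0 0 0 0; 0.2 -33 4 0 0 0 0; 0.2 0 0 0 0 0 0"
}}

```text
time_s: 43.73
position: [0.494, -0.375, 0.3266]
tool_rot: [[0.146, 0.989, -0.001], [0.989, -0.146, -0.001], [-0.001, -0.001, -1.0]]
ft_force: [1.2, -1.0, -1.0]
grip_width: 0.0683
```

>>> {"op": "arm_command", "data": {
  "rows": "0.2 0 0 0 0 0 0; 0.2 0 0 0 0 0 0"
}}

```text
time_s: 43.9
position: [0.4955, -0.369, 0.3281]
tool_rot: [[0.141, 0.99, 0.0], [0.99, -0.141, 0.0], [0.0, 0.0, -1.0]]
ft_force: [-0.3, 0.2, -0.2]
grip_width: 0.0684
```

```bash
python3 -c "
from h import *
to([.496,-.3633,.3275],82.1); to([.497,-.3559,.2176],82.1)"
```

```text
t 43.90 pos [ 0.4955 -0.369   0.3281] head 81.9 tilt 0.0 grip 0.0684 F [-0.2899  0.1929 -0.1985] q6 -40
rz first -0.2, then tool shift mm [ 5.6959 -0.3149  0.5668]
t 43.90 pos [ 0.4955 -0.369   0.3281] head 81.9 tilt 0.0 grip 0.0684 F [-0.2899  0.1929 -0.1985] q6 -40
rz first -0.2, then tool shift mm [ 13.1631  -0.3414 110.4668]
```

>>> {"op": "arm_command", "data": {
  "rows": "0.2 5 0 30 0 0 0; 0.2 0 0 30 0 0 0; 0.2 6 0 30 0 0 0; 0.2 2 0 20 0 0 0; 0.2 0 0 0 0 0 0",
  "squeeze": 40
}}

```text
time_s: 44.32
position: [0.497, -0.3532, 0.2143]
tool_rot: [[0.138, 0.99, -0.005], [0.99, -0.138, 0.005], [0.005, -0.006, -1.0]]
ft_force: [0.2, -1.7, 0.0]
grip_width: 0.0684
```

>>> {"op": "arm_command", "data": {
  "rows": "0.6 0 0 0 0 0 0; 0.6 0 0 0 0 0 0; 0.6 0 0 0 0 0 0; 0.6 0 0 0 0 0 0"
}}

```text
time_s: 44.65
position: [0.4974, -0.3556, 0.22]
tool_rot: [[0.139, 0.99, -0.001], [0.99, -0.139, -0.001], [-0.002, -0.0, -1.0]]
ft_force: [-6.2, 2.4, 1.4]
grip_width: 0.0486
```

```bash
python3 -c "
from h import *
to([.497,-.3559,.2176],82.1)"
```

```text
t 44.65 pos [ 0.4974 -0.3556  0.22  ] head 82.0 tilt 0.1 grip 0.0486 F [-6.1675  2.3886  1.4177] q6 -39
rz first -0.1, then tool shift mm [-0.3382 -0.3835  2.3742]
```

>>> {"op": "arm_command", "data": {
  "rows": "0.6 10 0 -3.5 0 0 0; 0.6 9.6 0 -3.2 0 0 0; 0.6 20.2 0 -4.3 0 0 0; 0.6 20.6 0 -1.8 0 0 0; 0.6 20.7 0 0.7 0 0 0"
}}

```text
time_s: 45.07
position: [0.5084, -0.276, 0.232]
tool_rot: [[0.141, 0.99, -0.001], [0.99, -0.141, -0.004], [-0.004, -0.001, -1.0]]
ft_force: [-5.3, -5.4, -7.1]
grip_width: 0.0491
```

>>> {"op": "arm_command", "data": {
  "rows": "0.6 20.4 0 3.3 0 0 0; 0.6 19.9 0 5.7 0 0 0; 0.6 19 0 8.1 0 0 0; 0.6 17.9 0 10.4 0 0 0; 0.6 16.5 0 12.5 0 0 0"
}}

```text
time_s: 45.48
position: [0.5215, -0.1815, 0.1933]
tool_rot: [[0.139, 0.99, 0.0], [0.99, -0.139, -0.002], [-0.002, 0.0, -1.0]]
ft_force: [-10.9, 3.4, 9.2]
grip_width: 0.0489
```

>>> {"op": "arm_command", "data": {
  "rows": "0.6 14.9 0 14.4 0 0 0; 0.6 13 0 16.1 0 0 0; 0.6 11 0 17.6 0 0 0; 0.6 8.7 0 18.8 0 0 0; 0.6 0 0 0 0 0 0"
}}

```text
time_s: 45.9
position: [0.5284, -0.1316, 0.1226]
tool_rot: [[0.138, 0.99, -0.002], [0.99, -0.138, 0.005], [0.004, -0.003, -1.0]]
ft_force: [-4.7, 15.2, 3.5]
grip_width: 0.0489
```

```bash
python3 -c "
from h import *
to(bx(0,.0675,.080),82)"
```

```text
t 45.90 pos [ 0.5284 -0.1316  0.1226] head 82.1 tilt 0.3 grip 0.0489 F [-4.6811 15.2403  3.5385] q6 -19
rz first 0.1, then tool shift mm [ 5.3842 -0.7141 42.5568]
```

>>> {"op": "arm_command", "data": {
  "rows": "0.6 3.2 0 9.8 0 0 0; 0.6 3.2 0 9.9 0 0 0; 0.6 1.5 0 7 0 0 0; 0.6 1 0 7 0 0 0; 0.6 0.5 0 6 0 0 0"
}}

```text
time_s: 46.32
position: [0.5296, -0.1226, 0.0848]
tool_rot: [[0.139, 0.99, -0.002], [0.99, -0.139, 0.005], [0.005, -0.003, -1.0]]
ft_force: [-6.6, 21.9, 8.3]
grip_width: 0.0489
```

>>> {"op": "arm_command", "data": {
  "rows": "0.6 0 0 0 0 0 0; 0.2 0 0 0 0 0 0; 0.2 0 0 0 0 0 0; 0.2 0 0 -20 0 0 0; 0.2 0 0 -30 0 0 0"
}}

```text
time_s: 46.73
position: [0.5302, -0.1262, 0.1333]
tool_rot: [[0.14, 0.99, -0.002], [0.99, -0.14, 0.001], [0.0, -0.002, -1.0]]
ft_force: [0.2, -0.5, -1.0]
grip_width: 0.0683
```

>>> {"op": "arm_command", "data": {
  "rows": "1 0 0 -10 0 0 0; 1 0 0 0 0 0 0; 1 0 0 0 0 0 0; 1 0 0 0 0 0 0; 1 0 0 0 0 0 0"
}}

```text
time_s: 47.15
position: [0.5301, -0.1259, 0.1422]
tool_rot: [[0.14, 0.99, -0.002], [0.99, -0.14, 0.001], [0.001, -0.002, -1.0]]
ft_force: [-0.2, -0.0, -0.0]
grip_width: 0.0073
```

```bash
python3 -c "
from h import *
to(bx(0,.0675,.105),82)"
```

```text
t 47.15 pos [ 0.5301 -0.1259  0.1422] head 82.0 tilt 0.1 grip 0.0073 F [-0.2006 -0.0275 -0.0177] q6 -18
rz first -0.0, then tool shift mm [-0.4641 -1.6337 37.1838]
```

>>> {"op": "arm_command", "data": {
  "rows": "1 0 -1.5 20 0 0 0; 1 0 0 10 0 0 0; 1 0 0 5 0 0 0; 1 0 0 3 0 0 0; 1 0 0 2 0 0 0"
}}

```text
time_s: 47.57
position: [0.5285, -0.1254, 0.1047]
tool_rot: [[0.139, 0.99, -0.001], [0.99, -0.139, 0.001], [0.0, -0.001, -1.0]]
ft_force: [-12.8, 6.4, 35.1]
grip_width: -0.0003
```

>>> {"op": "arm_command", "data": {
  "rows": "1 0 0 2 0 0 0; 1 0 0 2 0 0 0; 1 0 0 0 0 0 0"
}}

```text
time_s: 47.82
position: [0.5286, -0.1254, 0.1045]
tool_rot: [[0.139, 0.99, 0.002], [0.99, -0.139, -0.001], [-0.001, 0.002, -1.0]]
ft_force: [-19.0, 6.9, 51.5]
grip_width: 0.0002
```

The pull top is at 87.5 mm under 51 N, so the cover is fully home. Next I lift off and turn to heading -8° for button1.

>>> {"op": "arm_command", "data": {
  "rows": "1 0 0 -20 0 0 0; 1 0 0 -25 0 0 0; 0.6 0 0 -20 0 0 0; 0.6 0 0 0 0 0 6.9; 0.6 0 0 0 0 0 6.9"
}}

```text
time_s: 48.23
position: [0.5295, -0.126, 0.1658]
tool_rot: [[0.377, 0.926, 0.003], [0.926, -0.377, -0.001], [-0.0, 0.003, -1.0]]
ft_force: [-0.4, 0.8, -0.5]
grip_width: 0.0338
```

>>> {"op": "arm_command", "data": {
  "rows": "0.6 0 0 0 0 0 6.9; 0.6 0 0 0 0 0 6.9; 0.6 0 0 0 0 0 6.9; 0.6 0 0 0 0 0 6.9; 0.6 0 0 0 0 0 6.9"
}}

```text
time_s: 48.65
position: [0.5291, -0.1259, 0.1644]
tool_rot: [[0.835, 0.55, -0.0], [0.55, -0.835, -0.0], [-0.0, 0.0, -1.0]]
ft_force: [0.4, 0.5, 0.4]
grip_width: 0.0341
```

>>> {"op": "arm_command", "data": {
  "rows": "0.6 0 0 0 0 0 6.9; 0.6 0 0 0 0 0 6.9; 0.6 0 0 0 0 0 6.9; 0.6 0 0 0 0 0 6.9; 0.6 0 0 0 0 0 6.9"
}}

```text
time_s: 49.07
position: [0.5291, -0.1259, 0.1644]
tool_rot: [[1.0, -0.02, -0.0], [-0.02, -1.0, -0.0], [-0.0, 0.0, -1.0]]
ft_force: [0.2, 0.5, 0.9]
grip_width: 0.0342
```

>>> {"op": "arm_command", "data": {
  "rows": "0.6 0 0 0 0 0 6.9; 0.6 0 0 0 0 0 0; 0.6 0 0 0 0 0 0"
}}

```text
time_s: 49.32
position: [0.5291, -0.1259, 0.1643]
tool_rot: [[0.991, -0.131, -0.0], [-0.131, -0.991, -0.0], [-0.0, 0.0, -1.0]]
ft_force: [-0.4, -0.5, -1.1]
grip_width: 0.034
```

```bash
python3 -c "
from h import *
im=eyes.get_image('side')[...,::-1]; cv2.imwrite('pics/s6.png',cv2.resize(im[130:310,300:520],None,fx=3,fy=3,interpolation=2))
to(bx(-.09,.0985,.081),-8)"
```

```text
t 49.37 pos [ 0.5291 -0.1258  0.1643] head -7.5 tilt 0.0 grip 0.0345 F [-0.4649  0.019  -0.6548] q6 72
rz first 0.5, then tool shift mm [-90.6122 -30.597   83.3231]
```

View pics/s6.png

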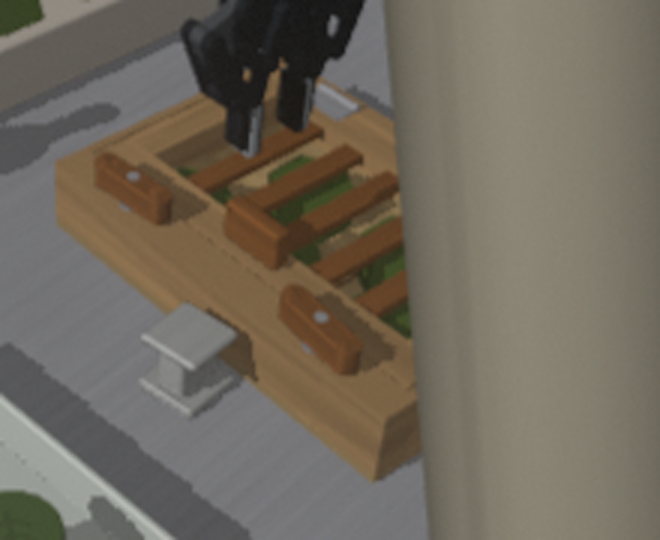

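The cover is flush and shut over the hexes, and both buttons are still clear. Now I turn button1 across.

>>> {"op": "arm_command", "data": {
  "rows": "0.6 -30 -10.2 0 0 0 0; 0.6 -30 -10.2 0 0 0 0; 0.6 -30.5 -10.2 0 0 0 0; 0.6 0 0 0 0 0 0; 0.6 0 0 30 0 0 0"
}}

```text
time_s: 49.78
position: [0.4449, -0.0838, 0.138]
tool_rot: [[0.991, -0.131, 0.009], [-0.131, -0.991, -0.004], [0.009, 0.003, -1.0]]
ft_force: [2.1, -1.4, 0.9]
grip_width: 0.0336
```

>>> {"op": "arm_command", "data": {
  "rows": "0.6 0 0 30 0 0 0; 0.6 0 0 17 0 0 0; 0.6 0 0 5 0 0 0; 0.76 0 0 0 0 0 0; 0.76 0 0 0 0 0 0",
  "squeeze": 25
}}

```text
time_s: 50.2
position: [0.443, -0.0825, 0.0824]
tool_rot: [[0.991, -0.133, -0.002], [-0.133, -0.991, 0.002], [-0.002, -0.002, -1.0]]
ft_force: [-0.4, 5.8, -3.9]
grip_width: 0.0207
```

>>> {"op": "arm_command", "data": {
  "rows": "0.76 0 0 0 0 0 0; 0.76 0 0 0 0 0 -6; 0.76 0 0 0 0 0 -6; 0.76 0 0 0 0 0 -6; 0.76 0 0 0 0 0 -6"
}}

```text
time_s: 50.62
position: [0.4437, -0.0829, 0.0833]
tool_rot: [[0.958, 0.286, 0.001], [0.286, -0.958, 0.001], [0.001, -0.0, -1.0]]
ft_force: [0.1, 3.5, -2.6]
grip_width: 0.0207
```

>>> {"op": "arm_command", "data": {
  "rows": "0.76 0 0 0 0 0 -6; 0.76 0 0 0 0 0 -6; 0.76 0 0 0 0 0 -6; 0.76 0 0 0 0 0 -6; 0.76 0 0 0 0 0 -6"
}}

```text
time_s: 51.03
position: [0.444, -0.0832, 0.0836]
tool_rot: [[0.687, 0.727, 0.002], [0.727, -0.687, -0.0], [0.001, 0.001, -1.0]]
ft_force: [-0.0, 2.6, 0.4]
grip_width: 0.0204
```

>>> {"op": "arm_command", "data": {
  "rows": "0.76 0 0 0 0 0 -6; 0.76 0 0 0 0 0 -6; 0.76 0 0 0 0 0 -6; 0.76 0 0 0 0 0 -6; 0.76 0 0 0 0 0 -6"
}}

```text
time_s: 51.45
position: [0.4438, -0.0832, 0.0836]
tool_rot: [[0.231, 0.973, 0.001], [0.973, -0.231, -0.0], [0.0, 0.001, -1.0]]
ft_force: [-0.7, 2.6, -0.1]
grip_width: 0.0203
```

>>> {"op": "arm_command", "data": {
  "rows": "0.76 0 0 0 0 0 -5; 0.76 0 0 0 0 0 -5; 0.76 0 0 0 0 0 0; 0.6 0 0 0 0 0 0; 0.6 0 0 0 0 0 0"
}}

```text
time_s: 51.87
position: [0.4439, -0.0836, 0.083]
tool_rot: [[0.067, 0.998, 0.002], [0.998, -0.067, -0.001], [-0.001, 0.002, -1.0]]
ft_force: [-0.2, 0.8, 0.0]
grip_width: 0.0343
```

>>> {"op": "arm_command", "data": {
  "rows": "0.6 0 0 0 0 0 0; 0.6 0 0 -20 0 0 0; 0.6 0 0 -30 0 0 0; 0.6 0 0 -30 0 0 0; 0.6 0 0 0 0 0 0"
}}

```text
time_s: 52.28
position: [0.4454, -0.0842, 0.1671]
tool_rot: [[0.066, 0.998, 0.008], [0.998, -0.066, -0.004], [-0.003, 0.009, -1.0]]
ft_force: [0.2, -0.7, 0.4]
grip_width: 0.0342
```

```bash
python3 -c "
from h import *
to(bx(.09,.0985,.081),172)"
```

```text
t 52.28 pos [ 0.4454 -0.0842  0.1671] head 86.2 tilt 0.5 grip 0.0342 F [ 0.1646 -0.743   0.373 ] q6 -22
rz first -85.8, then tool shift mm [-177.9963    1.01     86.068 ]
```

>>> {"op": "arm_command", "data": {
  "rows": "0.6 0 0 0 0 0 -6.6; 0.6 0 0 0 0 0 -6.6; 0.6 0 0 0 0 0 -6.6; 0.6 0 0 0 0 0 -6.6; 0.6 0 0 0 0 0 -6.6"
}}

```text
time_s: 52.7
position: [0.4434, -0.0833, 0.1622]
tool_rot: [[-0.493, 0.87, 0.0], [0.87, 0.493, -0.0], [-0.0, 0.0, -1.0]]
ft_force: [0.8, 0.3, 0.5]
grip_width: 0.0343
```

>>> {"op": "arm_command", "data": {
  "rows": "0.6 0 0 0 0 0 -6.6; 0.6 0 0 0 0 0 -6.6; 0.6 0 0 0 0 0 -6.6; 0.6 0 0 0 0 0 -6.6; 0.6 0 0 0 0 0 -6.6"
}}

```text
time_s: 53.12
position: [0.4434, -0.0834, 0.1621]
tool_rot: [[-0.887, 0.461, -0.0], [0.461, 0.887, -0.0], [-0.0, -0.0, -1.0]]
ft_force: [0.1, -0.0, 0.2]
grip_width: 0.0339
```

>>> {"op": "arm_command", "data": {
  "rows": "0.6 0 0 0 0 0 -6.6; 0.6 0 0 0 0 0 -6.6; 0.6 0 0 0 0 0 -6.6; 0.6 -36 0 0 0 0 0; 0.6 -36 0 0 0 0 0"
}}

```text
time_s: 53.53
position: [0.5149, -0.0932, 0.1625]
tool_rot: [[-0.99, 0.139, -0.0], [0.139, 0.99, 0.0], [0.0, 0.0, -1.0]]
ft_force: [0.3, -0.1, 0.4]
grip_width: 0.0339
```

>>> {"op": "arm_command", "data": {
  "rows": "0.6 -36 0 0 0 0 0; 0.6 -36 0 0 0 0 0; 0.6 -36 0 0 0 0 0; 0.6 0 0 0 0 0 0; 0.6 0 0 0 0 0 0"
}}

```text
time_s: 53.95
position: [0.6225, -0.1083, 0.1609]
tool_rot: [[-0.99, 0.138, -0.001], [0.138, 0.99, 0.0], [0.001, 0.0, -1.0]]
ft_force: [-0.1, 0.7, 0.1]
grip_width: 0.0344
```

```bash
python3 -c "
from h import *
to(bx(.09,.0985,.081),172); to([.6203,-.1075,.081],172)"
```

```text
t 53.95 pos [ 0.6225 -0.1083  0.1609] head 172.1 tilt 0.1 grip 0.0344 F [-0.0841  0.714   0.0816] q6 -103
rz first 0.1, then tool shift mm [ 0.7148  0.1799 79.9322]
t 53.95 pos [ 0.6225 -0.1083  0.1609] head 172.1 tilt 0.1 grip 0.0344 F [-0.0841  0.714   0.0816] q6 -103
rz first 0.1, then tool shift mm [ 2.2999  0.446  79.9322]
```

>>> {"op": "arm_command", "data": {
  "rows": "0.6 1.5 0 30 0 0 0; 0.6 0 0 30 0 0 0; 0.6 0 0 15 0 0 0; 0.6 0 0 4 0 0 0; 0.76 0 0 0 0 0 0"
}}

```text
time_s: 54.37
position: [0.6192, -0.1077, 0.0828]
tool_rot: [[-0.99, 0.138, -0.002], [0.138, 0.99, 0.001], [0.002, 0.0, -1.0]]
ft_force: [0.9, 0.5, 0.0]
grip_width: 0.0234
```

>>> {"op": "arm_command", "data": {
  "rows": "0.76 0 0 0 0 0 0; 0.76 0 0 0 0 0 0; 0.76 0 0 0 0 0 6; 0.76 0 0 0 0 0 6; 0.76 0 0 0 0 0 6"
}}

```text
time_s: 54.78
position: [0.6199, -0.1062, 0.0843]
tool_rot: [[-0.897, 0.441, 0.0], [0.441, 0.897, 0.003], [0.001, 0.002, -1.0]]
ft_force: [-0.7, 8.9, -2.2]
grip_width: 0.0206
```

>>> {"op": "arm_command", "data": {
  "rows": "0.76 0 0 0 0 0 6; 0.76 0 0 0 0 0 6; 0.76 0 0 0 0 0 6; 0.76 0 0 0 0 0 6; 0.76 0 0 0 0 0 6"
}}

```text
time_s: 55.2
position: [0.6206, -0.1056, 0.0846]
tool_rot: [[-0.557, 0.831, 0.002], [0.831, 0.557, 0.003], [0.001, 0.004, -1.0]]
ft_force: [3.2, 11.5, -3.1]
grip_width: 0.0206
```

>>> {"op": "arm_command", "data": {
  "rows": "0.76 0 0 0 0 0 6; 0.76 0 0 0 0 0 6; 0.76 0 0 0 0 0 6; 0.76 0 0 0 0 0 6; 0.76 0 0 0 0 0 6"
}}

```text
time_s: 55.62
position: [0.6214, -0.1073, 0.0853]
tool_rot: [[-0.066, 0.998, 0.005], [0.998, 0.066, -0.0], [-0.0, 0.005, -1.0]]
ft_force: [3.0, 2.7, -0.7]
grip_width: 0.0207
```

>>> {"op": "arm_command", "data": {
  "rows": "0.76 0 0 0 0 0 6; 0.76 0 0 0 0 0 6; 0.76 0 0 0 0 0 5; 0.76 0 0 0 0 0 0; 0.6 0 0 0 0 0 0"
}}

```text
time_s: 56.03
position: [0.6206, -0.1082, 0.0848]
tool_rot: [[0.221, 0.975, 0.002], [0.975, -0.221, -0.001], [-0.001, 0.002, -1.0]]
ft_force: [0.4, 1.7, -0.1]
grip_width: 0.0316
```

>>> {"op": "arm_command", "data": {
  "rows": "0.6 0 0 0 0 0 0; 0.6 0 0 0 0 0 0; 0.6 0 0 -25 0 0 0; 0.6 0 0 -35 0 0 0; 0.6 0 0 -35 0 0 0"
}}

```text
time_s: 56.45
position: [0.6196, -0.1079, 0.1789]
tool_rot: [[0.223, 0.975, -0.002], [0.975, -0.223, 0.001], [0.0, -0.002, -1.0]]
ft_force: [1.4, 0.0, 0.2]
grip_width: 0.0346
```

>>> {"op": "arm_command", "data": {
  "rows": "0.6 30 0 -35 0 0 0; 0.6 38 0 -10 0 0 0; 0.6 38 0 0 0 0 0; 0.6 38 0 0 0 0 0; 0.6 38 0 0 0 0 0"
}}

```text
time_s: 56.87
position: [0.6603, 0.0682, 0.2204]
tool_rot: [[0.223, 0.975, 0.0], [0.975, -0.223, -0.0], [-0.0, 0.0, -1.0]]
ft_force: [0.7, -0.8, -1.3]
grip_width: 0.0343
```

>>> {"op": "arm_command", "data": {
  "rows": "0.6 38 0 0 0 0 0; 0.6 38 0 0 0 0 0; 0.6 38 0 0 0 0 0; 0.6 0 0 0 0 0 0; 0.6 0 0 0 0 0 0"
}}

```text
time_s: 57.28
position: [0.6855, 0.1796, 0.2193]
tool_rot: [[0.22, 0.976, -0.001], [0.976, -0.22, -0.0], [-0.0, -0.001, -1.0]]
ft_force: [0.8, -0.6, -0.0]
grip_width: 0.034
```

```bash
python3 -c "
from h import *
to(None)
im=eyes.get_image('top')[...,::-1]; im2=eyes.get_image('side')[...,::-1]
cv2.imwrite('pics/top7.png',im)
cv2.imwrite('pics/f7.png',np.hstack([cv2.resize(im[140:350,340:520],(385,450),interpolation=2),cv2.resize(im2[130:330,290:490],(415,450),interpolation=2)]))"
```

```text
t 57.28 pos [0.6855 0.1796 0.2193] head 77.3 tilt 0.0 grip 0.0340 F [ 0.7573 -0.6449 -0.0122] q6 18
```

View pics/f7.png

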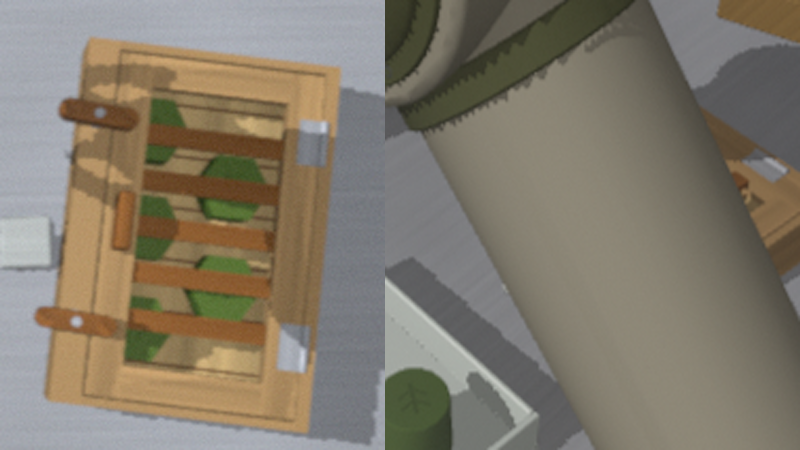

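The final view shows both buttons square across the cover's edge, at (38,315)–(118,327) and (62,107)–(136,120). The cover is flush with the hexes under it, and the stamp is in place. One last mask check of the tub on the earlier picture, then I hand in.

```bash
python3 -c "
from h import *
im=cv2.imread('pics/t5.png'); g=cv2.inRange(cv2.cvtColor(im,cv2.COLOR_BGR2HSV),(30,70,30),(60,255,255)); g[:160]=0;g[320:]=0;g[:,300:]=0;g[:,:100]=0
n,l,s,c=cv2.connectedComponentsWithStats(g); print([(c[i].round(),s[i,4]) for i in range(1,n) if s[i,4]>100])
from rig import env; print(env.close_job())"
```

```text
[(array([145., 213.]), np.int32(826)), (array([146., 270.]), np.int32(816))]
the job is handed in; nothing more can be done
None
```

The job is done and handed in at about 57 s of robot time; the hand-in reports no verdict.

**What I did:**
- I turned both buttons clear and lifted the cover by its pull to about 105°.
- I laid all five hexagonal bars flat and apart on the box floor. One had been knocked aside along the way, so I measured it again and gripped it across different flats.
- I swung the cover shut and pressed it home at 51 N, then turned both buttons across its edge.

**Last checks:**
- **Cover:** the pull's top measured 87.5 mm under the press, against 88 mm when shut.
- **Buttons:** both looked within a few degrees of square in the last top picture.
- **Hexagonal bars and stamp:** the bars showed through the slats, and the stamp had not moved.
- **Tub:** both square bars showed in the tub after the last pick. That mask check did not show the round bars; I put that down to the arm blocking the view. I saw a round bar in the tub in the side picture, but never measured that stack again.
- **Arm:** it was clear of everything at hand-in.

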